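# Put three test plates on their own stations of a rub tester

### The arm

A 6-joint arm with a two-finger parallel gripper is mounted at the origin on the work surface. World frame = base frame: x ahead of the robot, y to its left, z up, the work surface at z = 0. Lengths are in m, angles in rad, forces in N, time in s.
With the tool pointing down it reaches from about 0.35 to 0.975 m from the base axis. Payload 4.9 kg.
Tool frame: the origin (TCP) lies on the mounting face of the last link; the fingertips stand 173 mm ahead of it and the grasp point (between the pads) lies 155 mm ahead of it; x points along the fingers, z is the direction in which the jaws open and shut, and the axes are right-handed (so a half turn about x gives the same grasp; the last joint's range is limited). The gripper opens to 85 mm and grips with 20 to 120 N. Pads are 22 mm wide; open, the fingers measure 114 mm over their backs; the gripper's body (76 mm by 85 mm) begins 54 mm behind the grasp point. The pads swing forward as they close: fully open they stand 13 mm farther back than shut.
Start: joints at [-1.23, 0.053, 1.613, -0, 1.476, -0.119], TCP at [0.277, -0.56, 0.405] pointing down, gripper open.
Joint ranges: [-3.01, 3.01], [-1.01, 2.22], [0.06, 2.58], [-1.02, 4.17], [0.09, 2.62], [-3.14, 3.14]. Speed limits (rad/s): [2.57, 2.57, 3.14, 3.14, 3.14, 3.14].

### API

Orientations are given as a rotation vector (axis times angle).
In Python, from station import get_obs, get_image, get_calibration, finish_job, look_for, masks_of, tip_of gives the robot as it stands.
- The arm moves only by the tool carry_out, never from a script. Its argument "increments" is a list of rows, each a list of 3 entries, a list of its own where there are three numbers: the turn, a rotation vector about the world's x, y, z in units of 0.1 rad (1.0 is 0.1 rad), then the shift along the world's x, y, z in units of 20 mm (1.0 is 20 mm), then the opening, from 0 (shut) to 1 (fully open). A call has 1 to 8 rows; each row shifts and turns the pose as measured when the row begins; what a row does not reach is not made up. A row lasts 1/10 s, in which the tool goes at most 50 mm and 8.59 degrees, less where a joint would pass 70% of its speed; a pose out of reach is approached as far as the arm can. A call with a number of a shift or a turn outside -1 to 1 is refused whole. A call with a gripper value outside its range is refused whole. The fingers move at their own pace and stop on an object; "squeeze" is the grip in N (left out, the last holds). Time passes only in rows, so rows that do not move let the fingers close. It gives the time, the measured TCP pose, the force and the opening at its end, in the units of the state.
- get_obs(): the state, without advancing time (a new reading comes with each control period).
- get_image(name): name is "scene" or "top" or "wrist"; returns (picture, depth): 420x560x3 uint8, blue, green, red; 420x560 float32, m along the optical axis (not along the pixel's ray), 0 where there is no reading.
- get_calibration(name): a dict with "fx", "fy", "cx", "cy" (pixels), "position" and "orientation" of the camera in the world. Camera axes: x right, y down, z forward; pixel columns grow to the right and rows downward; lengths in m; the calibration is good to about 2 mm. A picture is of the moment at which its call begins: read the wrist's pose just before it. get_calibration takes no time and is no camera call; for the wrist camera it gives the pose at the moment of the call.
- finish_job(): hands the job in, once; it reports no verdict.
Trained networks look in the newest picture that a camera, given by its name, has taken for a name from the list of things; names that differ only in an ending like _2 or _b are one class to them, and where a whole thing is asked for, a point or a joint stands for the part that bears it (a point fixed in the world has none). Each returns a list of dicts, best first, with "p" (0 to 1); they miss things now and then, are a little off and sometimes report something else, mostly with a low value. They report only what shows in the picture. A call takes as long as a camera call. They do not tell look-alikes from the thing itself.
- look_for(camera, query): "centre" ([column, row] in pixels, amid what is visible of it).
- masks_of(camera, query): "region" (420x560 bool, what is visible of it) and "centre" ([column, row] in pixels, amid what is visible of it).
- tip_of(camera, query): "centre" ([column, row] in pixels: a listed point, or the origin of a listed thing).
The state is a dict: "t": time; "q": joint angles; "dq": joint speeds; "effort": joint torques, N m; "tool_pos": TCP position; "tool_rot": TCP orientation; "contact_force": force on the tool from outside, world axes, zero at the start; "wrist_torque": the same for the moment, N m; "opening": finger opening in m.
Only numpy, scipy, OpenCV 4.12 (cv2) and the standard library are available. Lean on these libraries where they do the work, as an engineer would, in place of code of your own. Each camera call takes 0.05 s, during which the arm holds its last target.

### The job

After inspection the three coated test plates went back on the wrong stations of the rub tester: put each plate on the station with the marker of its own colour, down over both locating pins until it lies flat on the rail, and let go. The empty grey stand beside the tester is free for parking a plate meanwhile. Lift the plates straight up off their pins, keep them level, and leave the gloss meter and the two weights standing where they are.

Things in the scene. Friction and masses are not known exactly. Their poses are not given: they have to be found in the camera images.
- plate_red_mid (a point): red test plate, loose, 0.26 kg, at the start on the yellow station: aluminium carrier 160 (x) by 52 (y) by 10 mm, red panel and clamp bars on top (16 mm tall in all), an 18 mm hole through it 62 mm either side of the middle along x; same both ways round. Pinch it across its 52 mm width. This point: its middle, 5 mm above its underside, z up
- plate_yellow_mid (a point): yellow test plate, loose, 0.26 kg, at the start on the green station: aluminium carrier 160 (x) by 52 (y) by 10 mm, yellow panel and clamp bars on top (16 mm tall in all), an 18 mm hole through it 62 mm either side of the middle along x; same both ways round. Pinch it across its 52 mm width. This point: its middle, 5 mm above its underside, z up
- plate_green_mid (a point): green test plate, loose, 0.26 kg, at the start on the red station: aluminium carrier 160 (x) by 52 (y) by 10 mm, green panel and clamp bars on top (16 mm tall in all), an 18 mm hole through it 62 mm either side of the middle along x; same both ways round. Pinch it across its 52 mm width. This point: its middle, 5 mm above its underside, z up
- seat_red (a point): red station, fixed on the tester: red block 36 by 70 mm centred 106 mm towards -x; rail 156 (x) by 30 mm, 30 mm above its 78 mm wide foot, top 138 mm above the table; two pins 62 mm either side along x, 18 mm tall, 10 mm thick tapering to 4 mm. This point: middle of a fully seated plate, 5 mm above the rail; x along the rail, z up
- seat_yellow (a point): yellow station, fixed on the tester: yellow block 36 by 70 mm centred 106 mm towards -x; rail 156 (x) by 30 mm, 30 mm above its 78 mm wide foot, top 138 mm above the table; two pins 62 mm either side along x, 18 mm tall, 10 mm thick tapering to 4 mm. This point: middle of a fully seated plate, 5 mm above the rail; x along the rail, z up
- seat_green (a point): green station, fixed on the tester: green block 36 by 70 mm centred 106 mm towards -x; rail 156 (x) by 30 mm, 30 mm above its 78 mm wide foot, top 138 mm above the table; two pins 62 mm either side along x, 18 mm tall, 10 mm thick tapering to 4 mm. This point: middle of a fully seated plate, 5 mm above the rail; x along the rail, z up
- stand_top (a point): empty grey parking stand, fixed on the table left or right of the tester: two rubber-topped blocks 34 (x) by 44 mm, centres 110 mm apart along x, on a base 170 by 60 mm; no pins, open between the blocks. This point: midway between them at the height of their tops, 55 mm above the table, 47 mm above the base; z up. A plate lies across both blocks
- gloss_mid (a point): bystander: hand-held gloss meter, grey and white, 130 by 46 mm and 58 mm tall, loose on the table on the other side of the tester from the stand; this point is its middle, 30 mm up
- weight_big_mid (a point): bystander: brass dead weight with a knob, 40 mm across, 48 mm tall, loose on the tester's bed (100 mm above the table) between two stations; this point is on its axis, 17 mm up. The tester's drive housing, beyond the stations (+x), is 173 mm tall, its folded-back arms 225 mm
- weight_small_mid (a point): bystander: steel dead weight with a knob, 32 mm across, 42 mm tall, loose on the tester's bed between two stations; this point is on its axis, 14 mm up
Not all that is in view belongs to the job. What is shaped like the part that bears plate_yellow_mid but purple is not meant.

How it is judged:
By the outcome, as a careful person would: the job done as asked, in the order asked, and still so for the second after the job is handed in, with the robot touching nothing.
It also fails if it takes over 112 s, if anything falls off the work surface, if the arm or the gripper's body presses on something with over 40 N, if the wrist force passes 120 N, or if a joint passes its speed limit or range.

## Working session

There is one attempt and no reset: what is moved stays moved. The work goes in short steps, Python scripts to look and compute and a tool call to move; the robot and the scene stay as the last step left them, time stands still between calls to the robot, and variables do not carry over. Pictures are saved under pics/ and viewed, and the job is handed in when it is done.

Besides the shell and the picture viewer there is one more tool, called by a JSON object that holds its "op" and its "data", one argument or row to a line. carry_out: Moves the arm, as the interface text tells. Shifts and turns lie within -1 to 1; 1 stands for 20 mm of shift or 0.1 rad of turn. Its arguments: {"type":"object","properties":{"increments":{"type":"array","items":{"type":"array"}},"squeeze":{"type":"number"}},"required":["increments"]}

```bash
mkdir -p pics; ls
cat > h.py <<'E'
import numpy as np,cv2
from scipy.spatial.transform import Rotation as R
from station import *
def cam(n):
    c=get_calibration(n); return c
def Rm(c):
    o=np.array(c["orientation"],float)
    return o if o.shape==(3,3) else R.from_rotvec(o).as_matrix()
def pts(n,d,c):
    v,u=np.mgrid[0:d.shape[0],0:d.shape[1]]
    P=np.stack([(u-c["cx"])/c["fx"]*d,(v-c["cy"])/c["fy"]*d,d],-1)
    return P@Rm(c).T+np.array(c["position"])
E
python3 - <<'E'
from h import *
print(get_obs())
for n in("scene","top","wrist"):
    c=cam(n);im,d=get_image(n);cv2.imwrite(f"pics/{n}0.png",im);np.savez(f"{n}0.npz",im=im,d=d,P=pts(n,d,c));print(n,c)
E
```

```text
pics
{'t': 0.0, 'q': array([-1.23002520e+00,  5.33523285e-02,  1.61432790e+00, -7.14506783e-06,
        1.47597553e+00, -1.18992435e-01]), 'dq': array([-0.00156834, -0.00056389,  0.00014131,  0.00051672,  0.00040283,
       -0.00045135]), 'effort': array([-1.16378660e-04, -3.93680549e+01, -3.70175958e+01, -1.52714742e-04,
        7.12100606e-03, -3.64584992e-06]), 'tool_pos': array([ 0.27724628, -0.55983476,  0.4034452 ]), 'tool_rot': array([ 0.86548401,  1.39395187, -0.86338123]), 'contact_force': array([ 0.75284569,  0.58692137, -0.0080101 ]), 'wrist_torque': array([ 0.09138141,  0.02547323, -0.0048508 ]), 'opening': 0.08536891986989652}
scene {'fx': 544.8106451446317, 'fy': 544.8106451446317, 'cx': 278.00910705120464, 'cy': 206.84382644820676, 'position': array([ 1.36960578, -0.20484262,  1.09858841]), 'orientation': array([-1.87374875, -1.5859016 ,  0.63512854])}
top {'fx': 540.1071423679481, 'fy': 540.1071423679481, 'cx': 281.2915591904019, 'cy': 212.88190925035218, 'position': array([0.31283733, 0.00237263, 1.5422061 ]), 'orientation': array([-2.19216513,  2.18484726, -0.08493214])}
wrist {'fx': 334.3028580367617, 'fy': 334.3028580367617, 'cx': 280.91922865280395, 'cy': 209.98172083648578, 'position': array([ 0.34096719, -0.53007141,  0.37302317]), 'orientation': array([ 2.46264501, -1.52969621, -0.21508847])}
```

View pics/scene0.png

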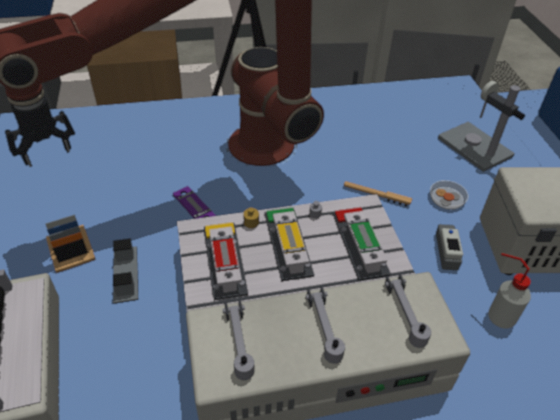

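View pics/top0.png

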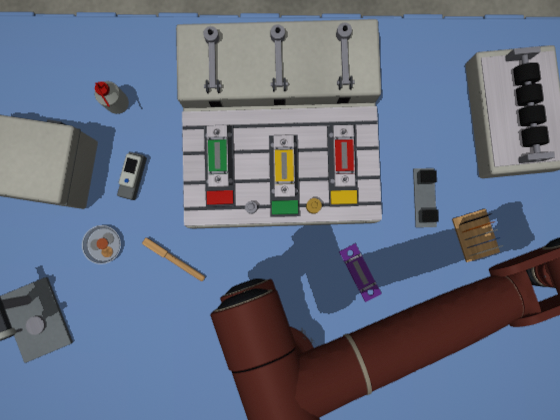

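View pics/wrist0.png

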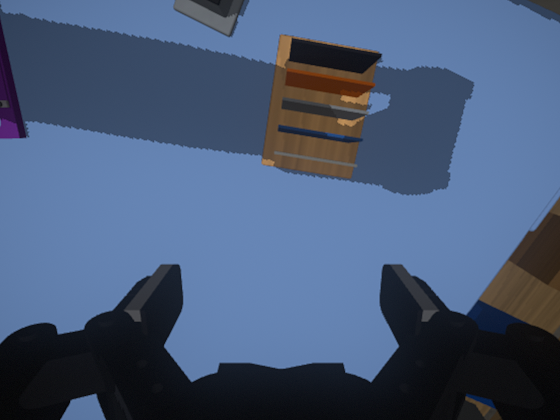

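The top view (up = +x, left = +y) shows green plate at (217,155) on the red station, yellow (284,165) on green, red (344,155) on yellow. The stand is at (426,198). The purple look-alike lies on the table at (360,272) and is not part of the job.

Run:
```python
from h import *
z=np.load("top0.npz");im,d,P=z["im"],z["d"],z["P"]
hsv=cv2.cvtColor(im,cv2.COLOR_BGR2HSV)
def rect(m,zz):
    q=P[m][:,:2];c,s,a=cv2.minAreaRect((q*1000).astype(np.float32));return np.round(c,1),np.round(s,1),round(a,2),np.round(q.mean(0)*1000,1),np.round(np.median(P[m][:,2])*1000,1),m.sum()
Z=P[...,2]
print("table z",np.median(Z[300:330,450:480]),"bed",np.median(Z[205:220,190:200]))
for n,(u,v) in dict(green=(217,155),yellow=(284,165),red=(344,155)).items():
    w=np.zeros(Z.shape,bool);w[v-45:v+30+5,u-22:u+23]=1
    m=w&(Z>.143)&(Z<.17)
    k,l,st,_=cv2.connectedComponentsWithStats(m.astype(np.uint8));m=l==1+np.argmax(st[1:,4])
    print(n,rect(m,0))
for n,(u,v) in dict(red=(220,198),green=(284,208),yellow=(344,198)).items():
    w=np.zeros(Z.shape,bool);w[v-14:v+15,u-22:u+23]=1
    h,s,vv=cv2.split(hsv); m=w&(s>150)
    print("marker",n,rect(m,0))
w=np.zeros(Z.shape,bool);w[160:235,405:450]=1
m=w&(Z>.045)&(Z<.07);k,l,st,_=cv2.connectedComponentsWithStats(m.astype(np.uint8))
for i in range(1,k):
    if st[i,4]>50: print("stand",rect(l==i,0))
for n,(u,v) in dict(ws=(252,207),wb=(314,205)).items():
    w=np.zeros(Z.shape,bool);w[v-10:v+11,u-10:u+11]=1; m=w&(Z>.115); print(n,rect(m,0),Z[m].max())
c=cv2.resize(im[100:230,180:390],None,fx=3.8,fy=3.8,interpolation=cv2.INTER_CUBIC);cv2.imwrite("pics/crop0.png",c)
for q in("plate_red_mid","plate_yellow_mid","plate_green_mid","seat_red","seat_yellow","seat_green","stand_top"):
    for r in tip_of("top",q)[:2]: 
        u,v=r["centre"];print(q,np.round(r["centre"],1),round(r["p"],2),np.round(P[int(round(v)),int(round(u))],4))
```

```text
table z 0.604608270884202 bed 0.09959396578274016
green (array([563.1, 160.8]), array([161.1,  52.9]), 2.08, array([562.2, 160.5]), np.float64(149.0), np.int64(1107))
yellow (array([537.5, -13.4]), array([159.1,  52.1]), 0.6, array([537.7, -13.2]), np.float64(149.0), np.int64(1135))
red (array([ 564.6, -170. ]), array([160.6,  52.4]), 1.55, array([ 564.5, -169.9]), np.float64(149.1), np.int64(1123))
marker red (array([408.4,  85.6]), array([244.4,  67.4]), 56.47, array([453.6, 154.7]), np.float64(117.1), np.int64(356))
marker green (array([395.6,  -0. ]), array([ 82.1, 143.8]), 58.59, array([429. , -15.5]), np.float64(117.7), np.int64(338))
marker yellow (array([407.9, -92.6]), array([ 61.8, 261.6]), 31.73, array([ 457. , -171.5]), np.float64(117.6), np.int64(358))
stand (array([ 523.6, -416.1]), array([33.6, 46.2]), 1.2, array([ 523.8, -415.7]), np.float64(54.7), np.int64(199))
stand (array([ 414.3, -419.5]), array([33.9, 46.1]), 0.62, array([ 414.3, -418.7]), np.float64(54.7), np.int64(219))
ws (array([382. ,  36.7]), array([151.5,  30.4]), 37.74, array([425.6,  71.2]), np.float64(128.4), np.int64(119)) 1.542206099244002
wb (array([377.3, -58.2]), array([ 38.4, 172.7]), 59.3, array([433.1, -91. ]), np.float64(134.1), np.int64(188)) 1.542206099244002
plate_red_mid [348.  153.8] 0.69 [ 0.5664 -0.1803  0.1492]
plate_red_mid [284.7 165.5] 0.33 [ 0.5345 -0.0161  0.1465]
plate_yellow_mid [358.  269.5] 0.96 [ 0.2607 -0.2247  0.0117]
plate_yellow_mid [283.4 166.2] 0.57 [ 0.5335 -0.0108  0.1529]
plate_green_mid [213.9 155.4] 0.93 [0.5618 0.1686 0.1514]
seat_red [219.2 157.6] 0.61 [0.5536 0.1553 0.1538]
seat_yellow [343.8 158.2] 0.57 [ 0.5553 -0.1695  0.1519]
seat_green [284.4 162.3] 0.58 [ 0.5437 -0.0134  0.1545]
stand_top [430.3 196.9] 0.96 [ 0.4691 -0.4334  0.0057]
```

View pics/crop0.png

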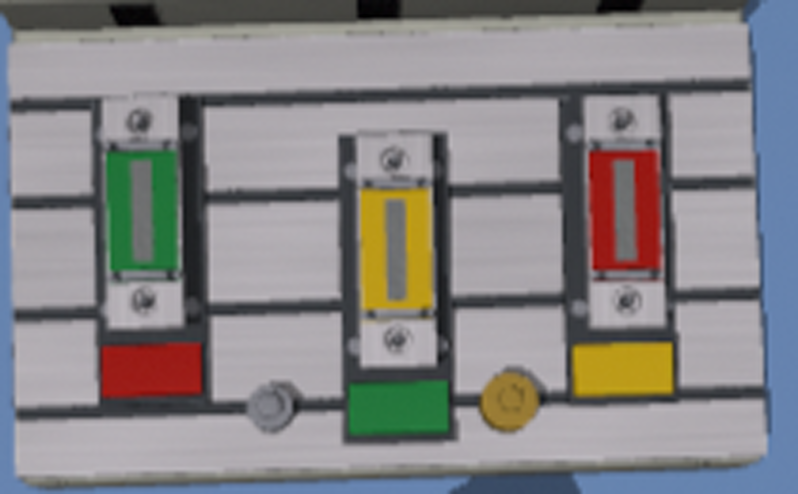

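Run:
```python
from h import *
z=np.load("top0.npz");im,d,P=z["im"],z["d"],z["P"]
h,s,vv=cv2.split(cv2.cvtColor(im,cv2.COLOR_BGR2HSV))
Z=P[...,2]; c=cam("top"); Rw=Rm(c); p0=np.array(c["position"])
def edge(m,zp,name):
    # sub-pixel contour projected on plane zp
    cs,_=cv2.findContours(m.astype(np.uint8),cv2.RETR_EXTERNAL,cv2.CHAIN_APPROX_NONE);k=max(cs,key=cv2.contourArea)
    f=np.zeros(m.shape,np.uint8);cv2.drawContours(f,[k],-1,1,-1)
    v,u=np.nonzero(f);r=np.stack([(u-c["cx"])/c["fx"],(v-c["cy"])/c["fy"],np.ones(len(u))],-1)@Rw.T
    q=p0+r*((zp-p0[2])/r[:,2])[:,None];q=q[:,:2]*1000
    C=q.mean(0);w,V=np.linalg.eigh(np.cov((q-C).T));a=V[:,1];a*=np.sign(a[0]) if abs(a[0])>.5 else -np.sign(a[1])
    rc=cv2.minAreaRect(q.astype(np.float32))
    print(name,"centroid",C.round(1),"long-axis deg",np.degrees(np.arctan2(a[1],a[0])).round(2),"rect",np.round(rc[0],1),np.round(rc[1],1),round(rc[2],2),"side sd*sqrt12",np.sqrt(12*w).round(1))
for n,(u,v) in dict(red=(220,198),green=(284,208),yellow=(344,198)).items():
    w=np.zeros(Z.shape,bool);w[v-14:v+15,u-22:u+23]=1
    m=w&(s>150)&(d>0);m2=w&(s>150);print(np.percentile(Z[m],[10,50,90]).round(4))
    edge(m2,np.median(Z[m]),"marker "+n)
for n,(u,v) in dict(green=(217,155),yellow=(284,165),red=(344,155)).items():
    w=np.zeros(Z.shape,bool);w[v-45:v+36,u-22:u+23]=1
    edge(w&(Z>.143)&(Z<.17),.149,"plate "+n)
    w[:]=0;w[v-25:v+25,u-14:u+15]=1; m=w&(s>150); edge(cv2.morphologyEx(m.astype(np.uint8),cv2.MORPH_CLOSE,np.ones((9,9)))>0,.150,"panel "+n)
for n,(u,v) in dict(ws=(252,207),wb=(314,205)).items():
    w=np.zeros(Z.shape,bool);w[v-12:v+13,u-12:u+13]=1; m=w&(Z>.108)&(Z<.16); edge(m,np.median(Z[m]),n)
```

```text
[0.1125 0.117  0.121 ]
marker red centroid [455.7 156.8] long-axis deg -85.79 rect [455.7 156.8] [35.8 68. ] 3.6 side sd*sqrt12 [36.4 69.7]
[0.1135 0.1177 0.1211]
marker green centroid [429.7 -15.3] long-axis deg -89.47 rect [429.7 -15.5] [31.9 66.2] 0.21 side sd*sqrt12 [34.4 68.7]
[0.1136 0.1176 0.1216]
marker yellow centroid [ 457.9 -172.3] long-axis deg -87.97 rect [ 458.2 -171.9] [34.6 66.7] 0.21 side sd*sqrt12 [36.7 68.6]
plate green centroid [562.2 160.5] long-axis deg 2.65 rect [562.6 160.3] [159.5  52.6] 2.07 side sd*sqrt12 [ 52.1 160. ]
panel green centroid [562.6 161.3] long-axis deg 2.23 rect [562.2 162.3] [79.1 44.3] 0.6 side sd*sqrt12 [44.8 82. ]
plate yellow centroid [537.1 -13.3] long-axis deg 1.54 rect [537.1 -13.4] [157.6  52. ] 0.26 side sd*sqrt12 [ 51.7 159.7]
panel yellow centroid [536.5 -12.9] long-axis deg 3.24 rect [536.7 -13.4] [78.7 46.8] 0.23 side sd*sqrt12 [47.4 81. ]
plate red centroid [ 563.8 -169.9] long-axis deg 1.19 rect [ 564.  -169.7] [159.2  52.5] 1.52 side sd*sqrt12 [ 51.9 160.5]
panel red centroid [ 563.9 -169.8] long-axis deg 2.44 rect [ 563.6 -169.8] [79.  47.1] 0.24 side sd*sqrt12 [47.2 80.9]
ws centroid [429.5  73.5] long-axis deg 23.18 rect [429.8  74. ] [29.  28.9] 0.21 side sd*sqrt12 [27.7 28.6]
wb centroid [433.7 -91.2] long-axis deg -54.05 rect [433.9 -91.1] [36.8 39.3] 0.21 side sd*sqrt12 [34.4 36.7]
```

```bash
cat >> h.py <<'E'
def st():
    o=get_obs();A=R.from_rotvec(o["tool_rot"]).as_matrix()
    g=o["tool_pos"]+A[:,0]*.155
    zz=A[:,2];yaw=np.degrees(np.arctan2(-zz[0],zz[1]))
    if yaw>90:yaw-=180
    if yaw<-90:yaw+=180
    print("t",round(o["t"],2),"tcp",o["tool_pos"].round(4),"grasp",g.round(4),"x",A[:,0].round(4),"z",A[:,2].round(4),"plateyaw",yaw.round(2),"open",round(o["opening"],4),"F",o["contact_force"].round(1),"q",o["q"].round(2))
    return o,A,g
E
python3 - <<'E'
from h import *
o,A,g=st()
for y in(1.5,):
  for s in(1,-1):
    a=np.radians(y);zt=s*np.array([-np.sin(a),np.cos(a),0]);xt=np.array([0,0,-1.]);T=np.stack([xt,np.cross(zt,xt),zt],1)
    print(s,(R.from_matrix(T@A.T).as_rotvec()/.1).round(2))
E
```

```text
t 0.5 tcp [ 0.2774 -0.5601  0.4047] grasp [ 0.2773 -0.5601  0.2497] x [-0. -0. -1.] z [ 0.4438 -0.8961 -0.    ] plateyaw 26.35 open 0.0853 F [-0.7 -0.8  0.2] q [-1.23  0.05  1.61 -0.    1.48 -0.12]
1 [ 0.   -0.   27.08]
-1 [-0.   -0.   -4.34]
```

{"op": "carry_out", "data": {
  "increments": [
    [[0,0,-0.6],[0.7,1,0],1],
    [[0,0,-0.6],[0.7,1,0],1],
    [[0,0,-0.6],[0.7,1,0],1],
    [[0,0,-0.6],[0.7,1,0],1],
    [[0,0,-0.6],[0.7,1,0],1],
    [[0,0,-0.6],[0.7,1,0],1],
    [[0,0,-0.6],[0.7,1,0],1],
    [[0,0,0],[0.7,1,0],1]
  ]
}}

```text
t: 1.3
tool_pos: [0.3908, -0.3963, 0.4052]
tool_rot: [1.196, 1.215, -1.198]
contact_force: [0.4, -0.6, 0.7]
opening: 0.0854
```

{"op": "carry_out", "data": {
  "increments": [
    [[0,0,0],[0.8,1,0],1],
    [[0,0,0],[0.8,1,0],1],
    [[0,0,0],[0.8,1,0],1],
    [[0,0,0],[0.8,1,0],1],
    [[0,0,0],[0.8,1,0],1],
    [[0,0,0],[0.8,1,0],1],
    [[0,0,0],[0.8,1,0],1],
    [[0,0,0],[0.8,1,0],1]
  ]
}}

```text
t: 2.1
tool_pos: [0.523, -0.2288, 0.4067]
tool_rot: [1.197, 1.211, -1.198]
contact_force: [0.3, 0.2, 0.3]
opening: 0.0856
```

Run:
```python
from h import *
st()
```

```text
t 2.1 tcp [ 0.523  -0.2288  0.4067] grasp [ 0.5234 -0.2294  0.2517] x [ 0.0028 -0.0038 -1.    ] z [ 0.0151 -0.9999  0.0039] plateyaw 0.87 open 0.0856 F [0.3 0.2 0.3] q [-0.54 -0.08  1.74 -0.    1.48  1.01]
```

{"op": "carry_out", "data": {
  "increments": [
    [[0,0,0.1],[0.7,1,0],1],
    [[0,0,0],[0.7,1,0],1],
    [[0,0,0],[0.6,0.9,0],1],
    [[0,0,0],[0,0,0],1]
  ]
}}

```text
t: 2.5
tool_pos: [0.5657, -0.1659, 0.4072]
tool_rot: [1.187, 1.217, -1.186]
contact_force: [0.2, 0.2, 0.0]
opening: 0.0855
```

Run:
```python
from h import *
st()
c=cam("wrist");im,d=get_image("wrist");cv2.imwrite("pics/w1.png",im);np.savez("w1.npz",im=im,d=d,P=pts("wrist",d,c))
st()
```

```text
t 2.5 tcp [ 0.5657 -0.1659  0.4072] grasp [ 0.5664 -0.1665  0.2522] x [ 0.0041 -0.0036 -1.    ] z [ 0.0292 -0.9996  0.0037] plateyaw 1.68 open 0.0855 F [0.2 0.2 0. ] q [-0.41 -0.03  1.7  -0.    1.47  1.13]
t 2.55 tcp [ 0.5653 -0.1668  0.4071] grasp [ 0.5658 -0.1675  0.2521] x [ 0.0036 -0.0042 -1.    ] z [ 0.0284 -0.9996  0.0043] plateyaw 1.63 open 0.0856 F [ 0.1  0.7 -0. ] q [-0.41 -0.03  1.7  -0.    1.47  1.13]
```

View pics/w1.png

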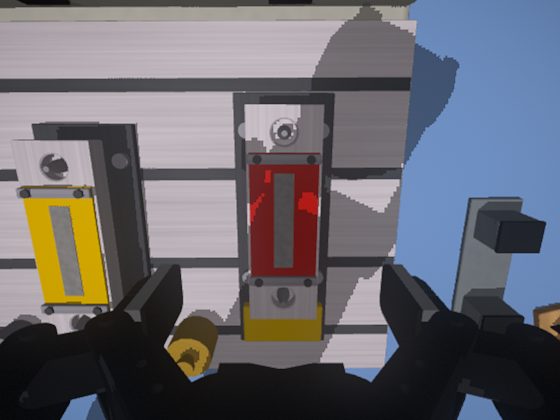

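The wrist view shows the red plate centred near (284,215), with pins in its holes at (284,131) and (283,295). The fingers straddle it.

```bash
cat >> h.py <<'E'
def band(P,d,z0,z1,x,y,r=.1,zp=None,verbose=True,c=None):
    """fit 160x52 rect by points in band near x,y"""
    m=(d>0)&(P[...,2]>z0)&(P[...,2]<z1)&(np.abs(P[...,0]-x)<r)&(np.abs(P[...,1]-y)<.05)
    k,l,s,_=cv2.connectedComponentsWithStats(m.astype(np.uint8));m=l==1+np.argmax(s[1:,4])
    q=P[m];rc=cv2.minAreaRect((q[:,:2]*1000).astype(np.float32))
    yc=[];xs=np.arange(x-.06,x+.061,.005)
    for a in xs:
        b=q[np.abs(q[:,0]-a)<.003]
        yc.append((b[:,1].min()+b[:,1].max())/2 if len(b)>5 else np.nan)
    yc=np.array(yc);ok=~np.isnan(yc);f=np.polyfit(xs[ok]-x,yc[ok],1) if ok.sum()>3 else (np.nan,np.nan)
    print("n",m.sum(),"rect",np.round(rc[0],1),np.round(rc[1],1),round(rc[2],2),"x ends",(q[:,0].min()*1000).round(1),(q[:,0].max()*1000).round(1),"mid-line y,yaw",(f[1]*1000).round(1),np.degrees(np.arctan(f[0])).round(2),"z",np.percentile(q[:,2],[5,50,95]).round(4))
    return m
E
python3 - <<'E'
from h import *
z=np.load("w1.npz");P,d=z["P"],z["d"]
band(P,d,.142,.17,.564,-.17)
t=np.load("top0.npz");
for x,y in((.564,-.17),(.537,-.013),(.562,.1605)): band(t["P"],t["d"],.142,.17,x,y)
im=z["im"]
cv2.imwrite("pics/w1c.png",cv2.resize(im[90:350,220:350],None,fx=2.2,fy=2.2))
E
```

```text
n 14955 rect [ 564.4 -169.5] [160.7  52.2] 1.36 x ends 483.6 645.3 mid-line y,yaw -169.6 1.37 z [0.1472 0.1497 0.1541]
n 1165 rect [ 564.6 -170. ] [160.6  52.4] 1.55 x ends 484.5 644.4 mid-line y,yaw -169.9 1.45 z [0.1437 0.149  0.1552]
n 1160 rect [537.5 -13.4] [159.1  52.2] 0.6 x ends 457.7 617.0 mid-line y,yaw -13.2 1.9 z [0.144  0.1489 0.1555]
n 1149 rect [563.1 160.8] [161.1  52.9] 2.08 x ends 483.2 643.1 mid-line y,yaw 160.6 2.19 z [0.1436 0.1488 0.1547]
```

View pics/w1c.png

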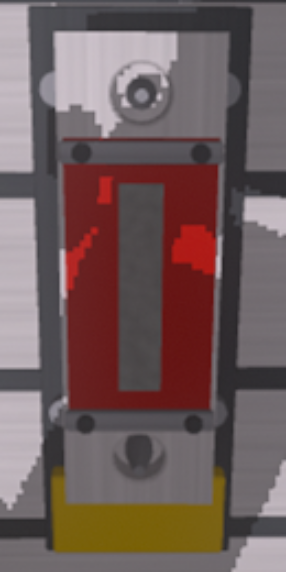

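{"op": "carry_out", "data": {
  "increments": [
    [[0.04,0.04,-0.04],[-0.07,-0.11,-1],1],
    [[0,0,0],[0,0,-1],1],
    [[0,0,0],[0,0,-1],1],
    [[0,0,0],[0,0,-0.6],1],
    [[0,0,0],[0,0,0],1]
  ]
}}

```text
t: 3.05
tool_pos: [0.5606, -0.1725, 0.3282]
tool_rot: [1.193, 1.221, -1.198]
contact_force: [-0.2, 1.4, -0.3]
opening: 0.0857
```

Run:
```python
from h import *
st()
```

```text
t 3.05 tcp [ 0.5606 -0.1725  0.3282] grasp [ 0.56   -0.1726  0.1732] x [-3.8e-03 -3.0e-04 -1.0e+00] z [ 1.910e-02 -9.998e-01  2.000e-04] plateyaw 1.1 open 0.0857 F [-0.2  1.4 -0.3] q [-0.43  0.02  1.78 -0.    1.35  1.13]
```

{"op": "carry_out", "data": {
  "increments": [
    [[0,-0.04,0.05],[0.22,0.14,-0.7],1],
    [[0,0,0],[0,0,-0.7],1],
    [[0,0,0],[0,0,-0.3],1],
    [[0,0,0],[0,0,0],1]
  ]
}}

```text
t: 3.45
tool_pos: [0.5651, -0.1706, 0.2917]
tool_rot: [1.192, 1.219, -1.192]
contact_force: [-0.1, 0.1, -0.2]
opening: 0.0852
```

Run:
```python
from h import *
st()
```

```text
t 3.45 tcp [ 0.5651 -0.1706  0.2917] grasp [ 0.5653 -0.1707  0.1367] x [ 1.2e-03 -7.0e-04 -1.0e+00] z [ 2.290e-02 -9.997e-01  7.000e-04] plateyaw 1.31 open 0.0852 F [-0.1  0.1 -0.2] q [-0.42  0.07  1.79 -0.    1.28  1.13]
```

{"op": "carry_out", "data": {
  "increments": [
    [[0,0,0],[-0.03,0.05,0.1],0.62],
    [[0,0,0],[0,0,0],0.5],
    [[0,0,0],[0,0,0],0.4],
    [[0,0,0],[0,0,0],0.4],
    [[0,0,0],[0,0,0],0.4],
    [[0,0,0],[0,0,0],0.4]
  ],
  "squeeze": 50
}}

```text
t: 4.05
tool_pos: [0.5648, -0.1694, 0.2951]
tool_rot: [1.192, 1.217, -1.19]
contact_force: [0.4, -0.6, -2.9]
opening: 0.0511
```

Run:
```python
from h import *
st()
```

```text
t 4.05 tcp [ 0.5648 -0.1694  0.2951] grasp [ 0.5653 -0.1696  0.1401] x [ 0.0031 -0.0016 -1.    ] z [ 0.0235 -0.9997  0.0017] plateyaw 1.34 open 0.0511 F [ 0.4 -0.6 -2.9] q [-0.42  0.06  1.79 -0.    1.28  1.13]
```

{"op": "carry_out", "data": {
  "increments": [
    [[0,0,0],[0,0,0.3],0.4],
    [[0,0,0],[0,0,0.3],0.4],
    [[0,0,0],[0,0,0.3],0.4],
    [[0,0,0],[0,0,0],0.4]
  ]
}}

```text
t: 4.45
tool_pos: [0.5646, -0.1693, 0.3142]
tool_rot: [1.192, 1.218, -1.191]
contact_force: [0.6, -0.4, -2.3]
opening: 0.0511
```

Run:
```python
from h import *
st()
```

```text
t 4.45 tcp [ 0.5646 -0.1693  0.3142] grasp [ 0.5649 -0.1695  0.1592] x [ 0.0023 -0.0013 -1.    ] z [ 0.0234 -0.9997  0.0014] plateyaw 1.34 open 0.0511 F [ 0.6 -0.4 -2.3] q [-0.42  0.04  1.78 -0.    1.32  1.13]
```

{"op": "carry_out", "data": {
  "increments": [
    [[0,0,0],[0,0,0.8],0.4],
    [[0,0,0],[0,0,1],0.4],
    [[0,0,0],[0,0,1],0.4],
    [[0,0,0],[-0.3,-0.8,0.4],0.4],
    [[0,0,0],[-0.4,-1,0],0.4],
    [[0,0,0],[-0.4,-1,0],0.4],
    [[0,0,0],[-0.4,-1,0],0.4],
    [[0,0,0],[-0.4,-1,0],0.4]
  ]
}}

```text
t: 5.25
tool_pos: [0.5243, -0.2689, 0.3879]
tool_rot: [1.188, 1.214, -1.187]
contact_force: [-0.7, -0.0, -1.8]
opening: 0.051
```

{"op": "carry_out", "data": {
  "increments": [
    [[0,0,0],[-0.4,-1,0],0.4],
    [[0,0,0],[-0.4,-1,0],0.4],
    [[0,0,0],[-0.4,-1,0],0.4],
    [[0,0,0],[-0.4,-1,0],0.4],
    [[0,0,0],[-0.4,-1,0],0.4],
    [[0,0,0],[-0.4,-1,0],0.4],
    [[0,0,0],[-0.4,-0.7,0],0.4],
    [[0,0,0],[0,0,0],0.4]
  ]
}}

```text
t: 6.05
tool_pos: [0.4593, -0.4162, 0.3915]
tool_rot: [1.189, 1.208, -1.196]
contact_force: [-0.1, 0.3, -2.6]
opening: 0.0511
```

Run:
```python
from h import *
st()
c=cam("top");im,d=get_image("top");P=pts("top",d,c);cv2.imwrite("pics/t2.png",im);np.savez("t2.npz",im=im,d=d,P=P)
cv2.imwrite("pics/t2c.png",cv2.resize(im[90:240,280:460],None,fx=4,fy=4,interpolation=cv2.INTER_CUBIC))
```

```text
t 6.05 tcp [ 0.4593 -0.4162  0.3915] grasp [ 0.46   -0.4178  0.2366] x [ 0.0046 -0.0099 -0.9999] z [ 0.0204 -0.9997  0.01  ] plateyaw 1.17 open 0.0511 F [-0.1  0.3 -2.6] q [-0.86  0.05  1.64 -0.    1.44  0.7 ]
```

View pics/t2c.png

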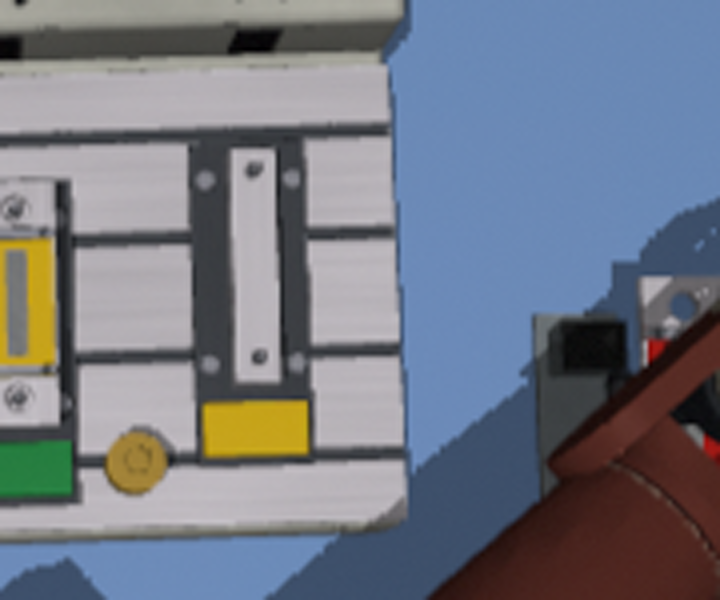

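The crop shows the yellow station's bare rail, with pins at crop (254,170) and (259,356). Next I'll measure the rail and keep going.

Run:
```python
from h import *
z=np.load("t2.npz");P,d=z["P"],z["d"]
band(P,d,.13,.165,.564,-.17)
```

```text
n 684 rect [ 563.9 -170.3] [155.1  31.3] 1.72 x ends 486.2 641.4 mid-line y,yaw -169.7 1.38 z [0.1323 0.1377 0.1435]
```

{"op": "carry_out", "data": {
  "increments": [
    [[0.1,0.04,0.07],[0.45,0.0,-0.5],0.4],
    [[0,0,0],[0,0,-1],0.4],
    [[0,0,0],[0,0,-1],0.4],
    [[0,0,0],[0,0,-1],0.4],
    [[0,0,0],[0,0,-1],0.4],
    [[0,0,0],[0,0,-1],0.4],
    [[0,0,0],[0,0,-0.5],0.4],
    [[0,0,0],[0,0,0],0.4]
  ]
}}

```text
t: 6.9
tool_pos: [0.4745, -0.4084, 0.2638]
tool_rot: [1.187, 1.232, -1.175]
contact_force: [-1.3, 0.6, -2.9]
opening: 0.0511
```

Run:
```python
from h import *
st()
```

```text
t 6.9 tcp [ 0.4745 -0.4084  0.2638] grasp [ 0.4747 -0.4073  0.1088] x [ 0.0017  0.0074 -1.    ] z [ 0.0392 -0.9992 -0.0074] plateyaw 2.24 open 0.0511 F [-1.3  0.6 -2.9] q [-0.83  0.18  1.72  0.01  1.25  0.7 ]
```

{"op": "carry_out", "data": {
  "increments": [
    [[-0.07,0.02,-0.1],[-0.27,-0.5,-0.7],0.4],
    [[0,0,0],[0,0,-0.7],0.4],
    [[0,0,0],[0,0,-0.4],0.4],
    [[0,0,0],[0,0,0],0.4]
  ]
}}

```text
t: 7.3
tool_pos: [0.4697, -0.4194, 0.2268]
tool_rot: [1.187, 1.22, -1.187]
contact_force: [-0.1, -0.0, -2.7]
opening: 0.0511
```

Run:
```python
from h import *
st()
```

```text
t 7.3 tcp [ 0.4697 -0.4194  0.2268] grasp [ 0.47   -0.4198  0.0718] x [ 0.0018 -0.0024 -1.    ] z [ 0.0294 -0.9996  0.0025] plateyaw 1.68 open 0.0511 F [-0.1 -0.  -2.7] q [-0.85  0.23  1.73 -0.    1.18  0.69]
```

{"op": "carry_out", "data": {
  "increments": [
    [[0.02,0,0],[0,0.1,-0.4],0.4],
    [[0,0,0],[0,0,-0.2],0.4],
    [[0,0,0],[0,0,-0.1],0.4],
    [[0,0,0],[0,0,0],0.4]
  ]
}}

```text
t: 7.7
tool_pos: [0.47, -0.4176, 0.2127]
tool_rot: [1.188, 1.219, -1.186]
contact_force: [-0.6, 0.6, -3.2]
opening: 0.0511
```

Run:
```python
from h import *
st()
```

```text
t 7.7 tcp [ 0.47   -0.4176  0.2127] grasp [ 0.4705 -0.4179  0.0577] x [ 0.0031 -0.0015 -1.    ] z [ 0.0291 -0.9996  0.0016] plateyaw 1.67 open 0.0511 F [-0.6  0.6 -3.2] q [-0.84  0.25  1.74  0.    1.15  0.7 ]
```

{"op": "carry_out", "data": {
  "increments": [
    [[0,0,0],[0,0,-0.1],0.4],
    [[0,0,0],[0,0,0],0.4]
  ]
}}

```text
t: 7.9
tool_pos: [0.4705, -0.4181, 0.2125]
tool_rot: [1.187, 1.217, -1.186]
contact_force: [-0.4, -0.4, -3.1]
opening: 0.0509
```

{"op": "carry_out", "data": {
  "increments": [
    [[0,0,0],[0,0,-0.12],0.4],
    [[0,0,0],[0,0,0],0.4]
  ]
}}

```text
t: 8.1
tool_pos: [0.4711, -0.4186, 0.2124]
tool_rot: [1.187, 1.216, -1.186]
contact_force: [0.1, -0.8, -2.9]
opening: 0.0514
```

{"op": "carry_out", "data": {
  "increments": [
    [[0,0,0],[-0.05,0,-0.2],0.4],
    [[0,0,0],[0,0,0],0.4]
  ]
}}

```text
t: 8.3
tool_pos: [0.4713, -0.4193, 0.2128]
tool_rot: [1.188, 1.212, -1.184]
contact_force: [0.0, -0.2, -3.5]
opening: 0.0507
```

Run:
```python
from h import *
st()
c=cam("wrist");im,d=get_image("wrist");cv2.imwrite("pics/w3.png",im);P=pts("wrist",d,c);np.savez("w3.npz",im=im,d=d,P=P)
band(P,d,.04,.1,.469,-.418)
```

```text
t 8.3 tcp [ 0.4713 -0.4193  0.2128] grasp [ 0.4726 -0.4202  0.0578] x [ 0.0086 -0.0055 -0.9999] z [ 0.0292 -0.9996  0.0057] plateyaw 1.67 open 0.0507 F [ 0.  -0.2 -3.5] q [-0.85  0.25  1.73  0.    1.15  0.69]
n 50385 rect [ 497.7 -417.4] [107.9 100.5] 1.61 x ends 443.2 552.4 mid-line y,yaw -419.0 -0.75 z [0.0622 0.0681 0.0976]
```

View pics/w3.png

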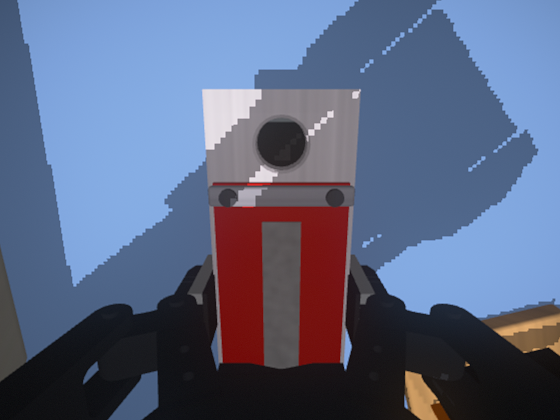

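Run:
```python
from h import *
z=np.load("w3.npz");P,d=z["P"],z["d"]
for n,(u0,u1,v0,v1) in dict(far=(212,350,95,112),near=(212,250,155,178),near2=(315,350,155,178),panel=(225,255,230,330)).items():
    print(n,np.median(P[v0:v1,u0:u1].reshape(-1,3),0).round(4))
for i in range(5): st()
print(get_obs()["effort"].round(2))
```

```text
far [ 0.5473 -0.4189  0.0666]
near [ 0.5259 -0.4023  0.0663]
near2 [ 0.5269 -0.4376  0.0664]
panel [ 0.4833 -0.4054  0.068 ]
t 8.35 tcp [ 0.4714 -0.4194  0.2128] grasp [ 0.4728 -0.4203  0.0578] x [ 0.009  -0.006  -0.9999] z [ 0.0292 -0.9996  0.0063] plateyaw 1.67 open 0.0512 F [-0.9 -0.4 -1.6] q [-0.85  0.25  1.73  0.    1.15  0.69]
t 8.35 tcp [ 0.4714 -0.4194  0.2128] grasp [ 0.4728 -0.4203  0.0578] x [ 0.009  -0.006  -0.9999] z [ 0.0292 -0.9996  0.0063] plateyaw 1.67 open 0.0512 F [-0.9 -0.4 -1.6] q [-0.85  0.25  1.73  0.    1.15  0.69]
t 8.35 tcp [ 0.4714 -0.4194  0.2128] grasp [ 0.4728 -0.4203  0.0578] x [ 0.009  -0.006  -0.9999] z [ 0.0292 -0.9996  0.0063] plateyaw 1.67 open 0.0512 F [-0.9 -0.4 -1.6] q [-0.85  0.25  1.73  0.    1.15  0.69]
t 8.35 tcp [ 0.4714 -0.4194  0.2128] grasp [ 0.4728 -0.4203  0.0578] x [ 0.009  -0.006  -0.9999] z [ 0.0292 -0.9996  0.0063] plateyaw 1.67 open 0.0512 F [-0.9 -0.4 -1.6] q [-0.85  0.25  1.73  0.    1.15  0.69]
t 8.35 tcp [ 0.4714 -0.4194  0.2128] grasp [ 0.4728 -0.4203  0.0578] x [ 0.009  -0.006  -0.9999] z [ 0.0292 -0.9996  0.0063] plateyaw 1.67 open 0.0512 F [-0.9 -0.4 -1.6] q [-0.85  0.25  1.73  0.    1.15  0.69]
[ 1.000e-02 -4.362e+01 -3.233e+01  1.000e-02  1.200e-01 -0.000e+00]
```

{"op": "carry_out", "data": {
  "increments": [
    [[0.06,0.09,0],[-0.08,0.05,-0.15],0.4],
    [[0,0,0],[0,0,-0.15],0.4],
    [[0,0,0],[0,0,0],0.4]
  ]
}}

```text
t: 8.65
tool_pos: [0.4716, -0.4199, 0.2123]
tool_rot: [1.187, 1.217, -1.186]
contact_force: [0.3, -1.0, -2.7]
opening: 0.0508
```

Run:
```python
from h import *
st()
```

```text
t 8.65 tcp [ 0.4716 -0.4199  0.2123] grasp [ 0.4723 -0.4205  0.0573] x [ 0.0046 -0.004  -1.    ] z [ 0.0291 -0.9996  0.0041] plateyaw 1.67 open 0.0508 F [ 0.3 -1.  -2.7] q [-0.85  0.25  1.73  0.    1.15  0.7 ]
```

{"op": "carry_out", "data": {
  "increments": [
    [[0,0,0],[0,0,0],0.68],
    [[0,0,0],[0,0,0],0.72],
    [[0,0,0],[0,0,0],0.8],
    [[0,0,0],[0,0,0],0.85]
  ]
}}

```text
t: 9.05
tool_pos: [0.4712, -0.4198, 0.2109]
tool_rot: [1.187, 1.217, -1.187]
contact_force: [-0.3, -1.2, 0.1]
opening: 0.0728
```

Run:
```python
from h import *
st()
c=cam("wrist");im,d=get_image("wrist");cv2.imwrite("pics/w4.png",im);P=pts("wrist",d,c)
for n,(u0,u1,v0,v1) in dict(far=(212,350,95,112),near=(212,250,155,178),near2=(315,350,155,178),panel=(225,255,230,330)).items():
    print(n,np.median(P[v0:v1,u0:u1].reshape(-1,3),0).round(4))
```

```text
t 9.05 tcp [ 0.4712 -0.4198  0.2109] grasp [ 0.4718 -0.4204  0.0559] x [ 0.0038 -0.0036 -1.    ] z [ 0.029  -0.9996  0.0037] plateyaw 1.66 open 0.0728 F [-0.3 -1.2  0.1] q [-0.85  0.25  1.73  0.    1.15  0.7 ]
far [ 0.5464 -0.4192  0.0652]
near [ 0.5252 -0.4027  0.0652]
near2 [ 0.5262 -0.4377  0.0652]
panel [ 0.4832 -0.4058  0.0671]
```

View pics/w4.png

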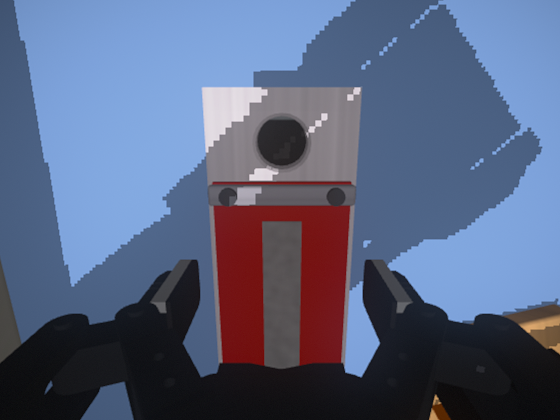

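The red plate lies level on the stand (carrier top z 0.065 everywhere) and is released. Now the yellow plate.

{"op": "carry_out", "data": {
  "increments": [
    [[0,0,0],[0,0,0.7],1],
    [[0,0,0],[0,0,1],1],
    [[0,0,0],[0,0,1],1],
    [[0,0,0],[0,0.6,1],1],
    [[0,0,0],[0.3,1,1],1],
    [[0,0,0],[0.3,1,1],1],
    [[0,0,0],[0.3,1,1],1],
    [[0,0,0],[0.3,1,1],1]
  ]
}}

```text
t: 9.9
tool_pos: [0.4935, -0.3259, 0.3734]
tool_rot: [1.191, 1.217, -1.191]
contact_force: [0.5, -0.0, 0.4]
opening: 0.0856
```

{"op": "carry_out", "data": {
  "increments": [
    [[0,0,0],[0.2,1,1],1],
    [[0,0,0],[0.2,1,0.5],1],
    [[0,0,0],[0.2,1,0],1],
    [[0,0,0],[0.2,1,0],1],
    [[0,0,0],[0.2,1,0],1],
    [[0,0,0],[0.2,1,0],1],
    [[0,0,0],[0.2,1,0],1],
    [[0,0,0],[0.2,1,0],1]
  ]
}}

```text
t: 10.7
tool_pos: [0.5258, -0.1588, 0.4216]
tool_rot: [1.191, 1.195, -1.183]
contact_force: [0.6, -0.9, 0.1]
opening: 0.0853
```

Run:
```python
from h import *
st()
```

```text
t 10.7 tcp [ 0.5258 -0.1588  0.4216] grasp [ 0.529  -0.1609  0.2667] x [ 0.0206 -0.0138 -0.9997] z [ 0.024  -0.9996  0.0143] plateyaw 1.37 open 0.0853 F [ 0.6 -0.9  0.1] q [-0.43 -0.14  1.78 -0.    1.49  1.12]
```

{"op": "carry_out", "data": {
  "increments": [
    [[0.14,0.2,0],[0.1,1,-0.3],1],
    [[0,0,0],[0.1,1,-0.3],1],
    [[0,0,0],[0.1,1,0],1],
    [[0,0,0],[0.1,1,0],1],
    [[0,0,0],[0.1,1,0],1],
    [[0,0,0],[0.1,1,0],1],
    [[0,0,0],[0,1,0],1],
    [[0,0,0],[0,0.1,0],1]
  ]
}}

```text
t: 11.5
tool_pos: [0.5366, -0.0087, 0.4195]
tool_rot: [1.193, 1.212, -1.182]
contact_force: [-0.4, -0.3, -1.0]
opening: 0.0857
```

Run:
```python
from h import *
st()
c=cam("wrist");im,d=get_image("wrist");cv2.imwrite("pics/w5.png",im);P=pts("wrist",d,c);np.savez("w5.npz",im=im,d=d,P=P)
band(P,d,.142,.17,.537,-.0133)
st()
```

```text
t 11.5 tcp [ 0.5366 -0.0087  0.4195] grasp [ 0.5384 -0.009   0.2645] x [ 0.0112 -0.0021 -0.9999] z [ 0.0266 -0.9996  0.0024] plateyaw 1.53 open 0.0857 F [-0.4 -0.3 -1. ] q [-0.15 -0.17  1.8  -0.    1.5   1.39]
n 13589 rect [536.9 -12.6] [160.8  52.2] 1.24 x ends 456.2 617.4 mid-line y,yaw -12.6 1.28 z [0.1472 0.1497 0.154 ]
t 11.55 tcp [ 0.5367 -0.0092  0.4197] grasp [ 0.5385 -0.0096  0.2647] x [ 0.0117 -0.0026 -0.9999] z [ 0.0262 -0.9997  0.0029] plateyaw 1.5 open 0.086 F [0.  0.2 1. ] q [-0.16 -0.17  1.8  -0.    1.5   1.39]
```

View pics/w5.png

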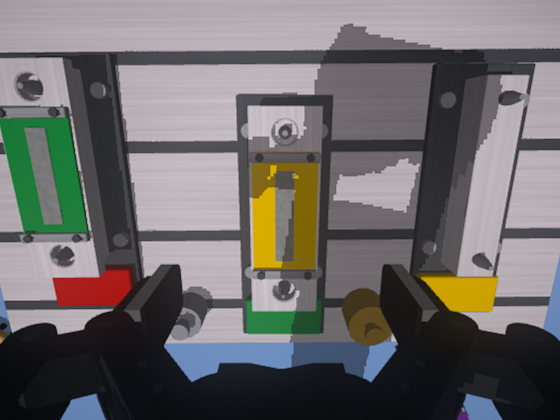

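The yellow plate is centred at about (285,212) between the open fingers, and both weights stand clear of them. Descending.

{"op": "carry_out", "data": {
  "increments": [
    [[0.03,0.11,0],[0,-0.18,-0.8],1],
    [[0,0,0],[0,0,-1],1],
    [[0,0,0],[0,0,-1],1],
    [[0,0,0],[0,0,-1],1],
    [[0,0,0],[0,0,-0.4],1],
    [[0,0,0],[0,0,0],1]
  ]
}}

```text
t: 12.15
tool_pos: [0.5353, -0.0181, 0.3304]
tool_rot: [1.192, 1.219, -1.196]
contact_force: [0.1, 0.2, -0.2]
opening: 0.0853
```

Run:
```python
from h import *
st()
```

```text
t 12.15 tcp [ 0.5353 -0.0181  0.3304] grasp [ 0.535  -0.0183  0.1754] x [-0.0018 -0.0014 -1.    ] z [ 0.021  -0.9998  0.0014] plateyaw 1.21 open 0.0853 F [ 0.1  0.2 -0.2] q [-0.17 -0.1   1.89 -0.    1.35  1.38]
```

{"op": "carry_out", "data": {
  "increments": [
    [[0.01,-0.02,0.02],[0.1,0.27,-0.6],1],
    [[0,0,0],[0,0,-0.7],1],
    [[0,0,0],[0,0,-0.4],1],
    [[0,0,0],[0,0,0],1]
  ]
}}

```text
t: 12.55
tool_pos: [0.5379, -0.0132, 0.2951]
tool_rot: [1.194, 1.217, -1.191]
contact_force: [-0.1, 1.0, 0.1]
opening: 0.0851
```

Run:
```python
from h import *
st()
```

```text
t 12.55 tcp [ 0.5379 -0.0132  0.2951] grasp [ 0.5383 -0.0133  0.1401] x [ 2.6e-03 -8.0e-04 -1.0e+00] z [ 2.210e-02 -9.998e-01  9.000e-04] plateyaw 1.27 open 0.0851 F [-0.1  1.   0.1] q [-0.16 -0.06  1.92 -0.    1.28  1.39]
```

{"op": "carry_out", "data": {
  "increments": [
    [[0,0,0],[-0.05,0.02,0],0.62],
    [[0,0,0],[0,0,0],0.5],
    [[0,0,0],[0,0,0],0.4],
    [[0,0,0],[0,0,0],0.4],
    [[0,0,0],[0,0,0],0.4],
    [[0,0,0],[0,0,0],0.4]
  ],
  "squeeze": 50
}}

```text
t: 13.15
tool_pos: [0.5371, -0.0126, 0.2959]
tool_rot: [1.194, 1.216, -1.19]
contact_force: [-0.2, -0.0, -1.2]
opening: 0.0511
```

{"op": "carry_out", "data": {
  "increments": [
    [[0,0,0],[0,0,0.3],0.4],
    [[0,0,0],[0,0,0.3],0.4],
    [[0,0,0],[0,0,0.3],0.4],
    [[0,0,0],[0,0,0.2],0.4],
    [[0,0,0],[0,0,0],0.4]
  ]
}}

```text
t: 13.65
tool_pos: [0.5368, -0.0126, 0.3195]
tool_rot: [1.193, 1.217, -1.191]
contact_force: [0.4, 0.2, -1.9]
opening: 0.051
```

Run:
```python
from h import *
st()
```

```text
t 13.65 tcp [ 0.5368 -0.0126  0.3195] grasp [ 0.5373 -0.0127  0.1645] x [ 0.0033 -0.0011 -1.    ] z [ 0.0225 -0.9997  0.0011] plateyaw 1.29 open 0.051 F [ 0.4  0.2 -1.9] q [-0.16 -0.09  1.9  -0.    1.33  1.39]
```

{"op": "carry_out", "data": {
  "increments": [
    [[0,0,0],[0,0,0.7],0.4],
    [[0,0,0],[0,0,0.8],0.4],
    [[0,0,0],[0.2,-1,0],0.4],
    [[0,0,0],[0.2,-1,0],0.4],
    [[0,0,0],[0.2,-1,0],0.4],
    [[0,0,0],[0.2,-1,0],0.4],
    [[0,0,0],[0.2,-1,0],0.4],
    [[0,0,0],[0.2,-1,0],0.4]
  ]
}}

```text
t: 14.45
tool_pos: [0.5615, -0.1345, 0.3585]
tool_rot: [1.191, 1.214, -1.184]
contact_force: [-0.3, -0.2, -2.8]
opening: 0.0507
```

{"op": "carry_out", "data": {
  "increments": [
    [[0,0,0],[0.2,-1,0],0.4],
    [[0,0,0],[0,-0.8,0],0.4],
    [[0,0,0],[0,0,0],0.4]
  ]
}}

```text
t: 14.75
tool_pos: [0.566, -0.1743, 0.3613]
tool_rot: [1.193, 1.211, -1.184]
contact_force: [-0.5, -0.2, -2.9]
opening: 0.0509
```

Run:
```python
from h import *
st()
```

```text
t 14.75 tcp [ 0.566  -0.1743  0.3613] grasp [ 0.5677 -0.1748  0.2063] x [ 0.0106 -0.0033 -0.9999] z [ 0.0252 -0.9997  0.0035] plateyaw 1.44 open 0.0509 F [-0.5 -0.2 -2.9] q [-0.42  0.    1.74  0.    1.39  1.12]
```

{"op": "carry_out", "data": {
  "increments": [
    [[0.035,0.1,0],[-0.08,0.22,-0.7],0.4],
    [[0,0,0],[0,0,-0.7],0.4],
    [[0,0,0],[0,0,-0.4],0.4],
    [[0,0,0],[0,0,0],0.4]
  ]
}}

```text
t: 15.15
tool_pos: [0.5635, -0.1676, 0.3216]
tool_rot: [1.191, 1.225, -1.19]
contact_force: [-0.3, 0.4, -2.8]
opening: 0.0509
```

Run:
```python
from h import *
st()
c=cam("wrist");im,d=get_image("wrist");cv2.imwrite("pics/w6.png",im);P=pts("wrist",d,c);np.savez("w6.npz",im=im,d=d,P=P)
st()
```

```text
t 15.15 tcp [ 0.5635 -0.1676  0.3216] grasp [ 0.5631 -0.1671  0.1666] x [-0.0021  0.0027 -1.    ] z [ 0.0265 -0.9996 -0.0028] plateyaw 1.52 open 0.0509 F [-0.3  0.4 -2.8] q [-0.42  0.03  1.78  0.    1.34  1.13]
t 15.2 tcp [ 0.5636 -0.1676  0.3221] grasp [ 0.5633 -0.1672  0.1671] x [-0.0016  0.0026 -1.    ] z [ 0.0265 -0.9996 -0.0026] plateyaw 1.52 open 0.0515 F [-0.3 -0.4 -2.3] q [-0.42  0.03  1.78  0.    1.34  1.13]
```

View pics/w6.png

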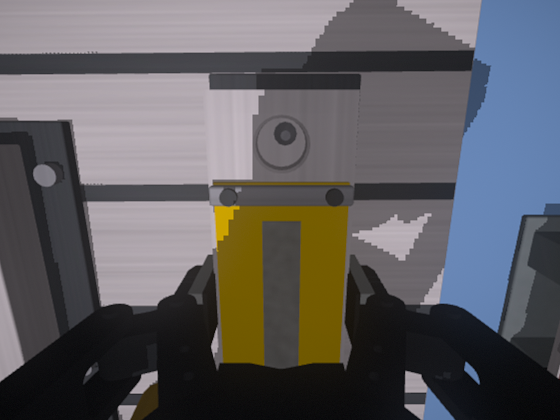

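```bash
cat >> h.py <<'E'
def ray(c,u,v,z):
    r=Rm(c)@np.array([(u-c["cx"])/c["fx"],(v-c["cy"])/c["fy"],1]);p=np.array(c["position"]);return p+r*(z-p[2])/r[2]
E
python3 - <<'E'
from h import *
c=cam("wrist");z=np.load("w6.npz");P,im=z["P"],z["im"]
print("plate top z",np.median(P[95:112,215:345,2]),np.median(P[155:178,215:250,2]))
zt=np.median(P[155:178,215:250,2])
print("hole",ray(c,281.5,141.5,zt).round(4),"pin",ray(c,285,132,.156).round(4))
cv2.imwrite("pics/w6c.png",cv2.resize(im[100:185,230:335],None,fx=6,fy=6,interpolation=cv2.INTER_CUBIC))
E
```

```text
plate top z 0.17358644663848907 0.1737257478551021
hole [ 0.6254 -0.167   0.1737] pin [ 0.6278 -0.1683  0.156 ]
```

View pics/w6c.png

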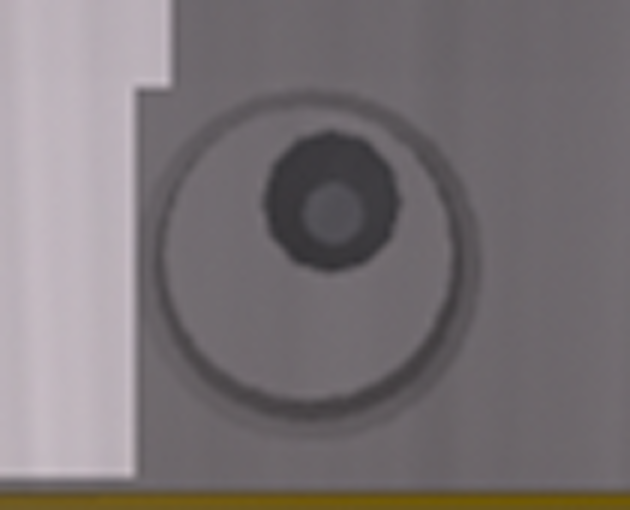

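Run:
```python
from h import *
c=cam("wrist")
print("hole",ray(c,282.4,144,.1737).round(4),"pin",ray(c,285.5,135.3,.156).round(4),"base",ray(c,285.3,133.3,.138).round(4))
z=np.load("t2.npz");im=z["im"]; ct=cam("top")
for u,v in((343.5,132.5),(344.75,179)): print(ray(ct,u,v,.156).round(4))
```

```text
hole [ 0.6246 -0.1673  0.1737] pin [ 0.6265 -0.1686  0.156 ] base [ 0.6263 -0.1687  0.138 ]
[ 0.6216 -0.168   0.156 ]
[ 0.4998 -0.1706  0.156 ]
```

{"op": "carry_out", "data": {
  "increments": [
    [[-0.026,-0.016,0],[0.08,-0.08,-0.1],0.4],
    [[0,0,0],[0,0,-0.3],0.4],
    [[0,0,0],[0,0,-0.3],0.4],
    [[0,0,0],[0,0,0],0.4]
  ]
}}

```text
t: 15.6
tool_pos: [0.5657, -0.1687, 0.3078]
tool_rot: [1.189, 1.22, -1.188]
contact_force: [-0.1, 0.5, -3.2]
opening: 0.0507
```

Run:
```python
from h import *
st()
```

```text
t 15.6 tcp [ 0.5657 -0.1687  0.3078] grasp [ 0.566  -0.1689  0.1528] x [ 1.6e-03 -9.0e-04 -1.0e+00] z [ 2.770e-02 -9.996e-01  9.000e-04] plateyaw 1.59 open 0.0507 F [-0.1  0.5 -3.2] q [-0.42  0.05  1.78 -0.    1.31  1.13]
```

{"op": "carry_out", "data": {
  "increments": [
    [[0,0,0],[-0.05,-0.03,-0.2],0.4],
    [[0,0,0],[0,0,-0.2],0.4],
    [[0,0,0],[0,0,-0.2],0.4],
    [[0,0,0],[0,0,-0.1],0.4]
  ]
}}

```text
t: 16.0
tool_pos: [0.5652, -0.1698, 0.2958]
tool_rot: [1.189, 1.218, -1.187]
contact_force: [-7.8, 3.1, 14.6]
opening: 0.051
```

Run:
```python
from h import *
st()
c=cam("wrist");im,d=get_image("wrist");P=pts("wrist",d,c);cv2.imwrite("pics/w7.png",im)
print("plate top z",np.median(P[95:112,215:345,2]),np.median(P[155:178,215:250,2]))
```

```text
t 16.0 tcp [ 0.5652 -0.1698  0.2958] grasp [ 0.5657 -0.1701  0.1408] x [ 0.0032 -0.0017 -1.    ] z [ 0.0274 -0.9996  0.0018] plateyaw 1.57 open 0.051 F [-7.8  3.1 14.6] q [-0.42  0.06  1.79 -0.    1.29  1.13]
plate top z 0.1481536710752327 0.14819143744840368
```

{"op": "carry_out", "data": {
  "increments": [
    [[0,0,0],[0,0,0],0.4],
    [[0,0,0],[0,0,0],0.65],
    [[0,0,0],[0,0,0],0.75],
    [[0,0,0],[0,0,0],0.9],
    [[0,0,0],[0,0,0],1]
  ]
}}

```text
t: 16.55
tool_pos: [0.5661, -0.1702, 0.2977]
tool_rot: [1.19, 1.213, -1.185]
contact_force: [-0.5, 0.8, 0.2]
opening: 0.0855
```

Run:
```python
from h import *
st()
c=cam("wrist");im,d=get_image("wrist");P=pts("wrist",d,c);cv2.imwrite("pics/w8.png",im)
print("plate top z",np.median(P[95:112,215:345,2]),np.median(P[155:178,215:250,2]))
```

```text
t 16.55 tcp [ 0.5661 -0.1702  0.2977] grasp [ 0.5673 -0.1708  0.1427] x [ 0.0078 -0.0038 -1.    ] z [ 0.0274 -0.9996  0.004 ] plateyaw 1.57 open 0.0855 F [-0.5  0.8  0.2] q [-0.42  0.06  1.79 -0.    1.28  1.13]
plate top z 0.14821882862563399 0.1481771900219174
```

View pics/w8.png

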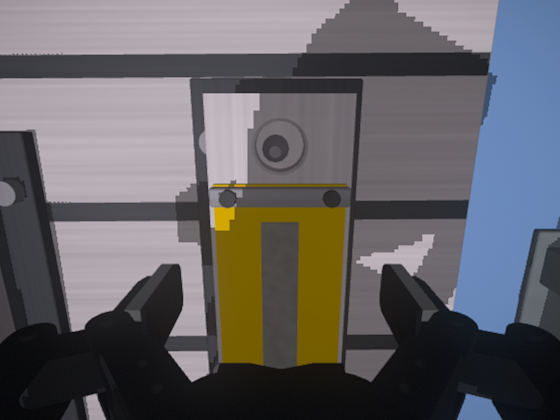

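Yellow is seated: carrier top z is 0.148 and the pin shows in the hole at (280,148). Next is the green plate.

{"op": "carry_out", "data": {
  "increments": [
    [[0.04,0.08,0],[0,0,0.7],1],
    [[0,0,0],[0,0,1],1],
    [[0,0,0],[0,0,1],1],
    [[0,0,0],[0,0.6,1],1],
    [[0,0,0],[0,1,1],1],
    [[0,0,0],[0,1,0.3],1],
    [[0,0,0],[0,1,0],1],
    [[0,0,0],[0,1,0],1]
  ]
}}

```text
t: 17.4
tool_pos: [0.5652, -0.0774, 0.4011]
tool_rot: [1.193, 1.221, -1.193]
contact_force: [0.8, -0.7, -0.7]
opening: 0.0853
```

{"op": "carry_out", "data": {
  "increments": [
    [[0,0,0],[0,1,0],1],
    [[0,0,0],[0,1,0],1],
    [[0,0,0],[0,1,0],1],
    [[0,0,0],[0,1,0],1],
    [[0,0,0],[0,1,0],1],
    [[0,0,0],[0,1,0],1],
    [[0,0,0],[0,1,0],1],
    [[0,0,0],[0,1,0],1]
  ]
}}

```text
t: 18.2
tool_pos: [0.5645, 0.0893, 0.4018]
tool_rot: [1.194, 1.219, -1.192]
contact_force: [-0.1, -0.6, 0.7]
opening: 0.0855
```

Run:
```python
from h import *
st()
```

```text
t 18.2 tcp [0.5645 0.0893 0.4018] grasp [0.5648 0.0894 0.2468] x [ 1.4e-03  7.0e-04 -1.0e+00] z [ 2.200e-02 -9.998e-01 -7.000e-04] plateyaw 1.26 open 0.0855 F [-0.1 -0.6  0.7] q [ 0.03 -0.07  1.74  0.    1.47  1.58]
```

{"op": "carry_out", "data": {
  "increments": [
    [[0,0,0.12],[0,1,0],1],
    [[0,0,0],[0,1,0],1],
    [[0,0,0],[-0.1,1,0],1],
    [[0,0,0],[0,0.3,0],1],
    [[0,0,0],[0,0,0],1]
  ]
}}

```text
t: 18.7
tool_pos: [0.562, 0.1598, 0.4016]
tool_rot: [1.183, 1.226, -1.18]
contact_force: [-0.7, -1.6, -0.4]
opening: 0.0852
```

Run:
```python
from h import *
st()
c=cam("wrist");im,d=get_image("wrist");cv2.imwrite("pics/w9.png",im);P=pts("wrist",d,c);np.savez("w9.npz",im=im,d=d,P=P)
band(P,d,.142,.17,.563,.161)
c=cam("top");im,d=get_image("top");P=pts("top",d,c);cv2.imwrite("pics/t3.png",im);np.savez("t3.npz",im=im,d=d,P=P)
band(P,d,.13,.165,.537,-.013)
band(P,d,.142,.165,.564,-.17)
st()
```

```text
t 18.7 tcp [0.562  0.1598 0.4016] grasp [0.5623 0.1599 0.2466] x [ 1.5e-03  8.0e-04 -1.0e+00] z [ 3.770e-02 -9.993e-01 -7.000e-04] plateyaw 2.16 open 0.0852 F [-0.7 -1.6 -0.4] q [ 0.15 -0.04  1.71  0.    1.47  1.68]
n 15772 rect [562.5 161.4] [160.9  52.2] 2.1 x ends 482.1 643.8 mid-line y,yaw 161.4 2.09 z [0.1472 0.1497 0.154 ]
n 673 rect [536.6 -13.2] [155.1  30. ] 1.26 x ends 459.0 614.0 mid-line y,yaw -13.2 1.24 z [0.1326 0.1375 0.144 ]
n 1156 rect [ 565.7 -171.5] [160.6  52.9] 1.86 x ends 485.0 646.7 mid-line y,yaw -171.6 1.69 z [0.1437 0.1491 0.1556]
t 18.8 tcp [0.5621 0.1589 0.4016] grasp [0.5624 0.159  0.2466] x [ 1.5e-03  6.0e-04 -1.0e+00] z [ 3.640e-02 -9.993e-01 -6.000e-04] plateyaw 2.08 open 0.0854 F [-0.3 -0.4 -0.2] q [ 0.15 -0.04  1.71  0.    1.47  1.68]
```

View pics/t3.png

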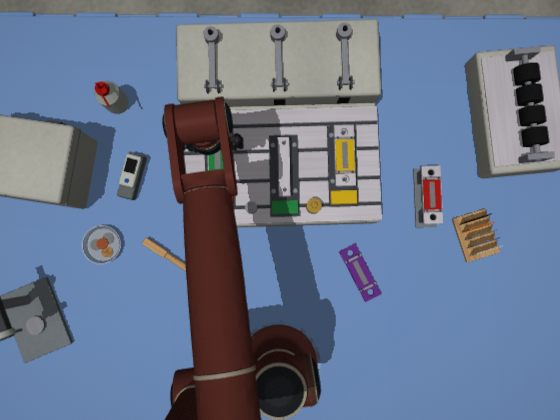

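View pics/w9.png

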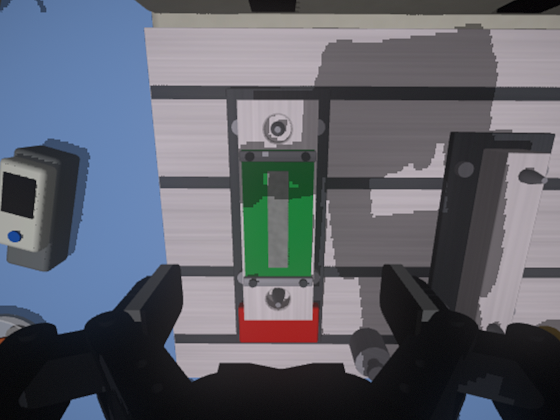

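Green seat rail is at (0.5366, -0.0132). The top view shows yellow on its station at (344,155), red parked at (431,195), and both weights still in place. Descending on the green plate, which is at (278,215) in the wrist view.

{"op": "carry_out", "data": {
  "increments": [
    [[0,0,0],[0,0.08,-0.8],1],
    [[0,0,0],[0,0,-1],1],
    [[0,0,0],[0,0,-1],1],
    [[0,0,0],[0,0,-0.6],1],
    [[0,0,0],[0,0,0],1]
  ]
}}

```text
t: 19.3
tool_pos: [0.562, 0.1569, 0.328]
tool_rot: [1.186, 1.223, -1.186]
contact_force: [-0.2, -0.5, -0.0]
opening: 0.0853
```

Run:
```python
from h import *
st()
```

```text
t 19.3 tcp [0.562  0.1569 0.328 ] grasp [0.5621 0.1568 0.173 ] x [ 9.e-04 -5.e-04 -1.e+00] z [ 3.130e-02 -9.995e-01  5.000e-04] plateyaw 1.79 open 0.0853 F [-0.2 -0.5 -0. ] q [ 0.14  0.01  1.78 -0.    1.34  1.68]
```

{"op": "carry_out", "data": {
  "increments": [
    [[0,0,0.05],[0,0.22,-0.6],1],
    [[0,0,0],[0,0,-0.6],1],
    [[0,0,0],[0,0,-0.4],1],
    [[0,0,0],[0,0,0],1]
  ]
}}

```text
t: 19.7
tool_pos: [0.5623, 0.1612, 0.294]
tool_rot: [1.184, 1.224, -1.181]
contact_force: [-0.6, -0.6, -1.1]
opening: 0.0857
```

Run:
```python
from h import *
st()
```

```text
t 19.7 tcp [0.5623 0.1612 0.294 ] grasp [0.5626 0.1611 0.139 ] x [ 2.1e-03 -3.0e-04 -1.0e+00] z [ 3.580e-02 -9.994e-01  4.000e-04] plateyaw 2.05 open 0.0857 F [-0.6 -0.6 -1.1] q [ 0.15  0.05  1.81 -0.    1.28  1.69]
```

{"op": "carry_out", "data": {
  "increments": [
    [[0,0,0],[0,0,0.04],0.62],
    [[0,0,0],[0,0,0],0.5],
    [[0,0,0],[0,0,0],0.4],
    [[0,0,0],[0,0,0],0.4],
    [[0,0,0],[0,0,0],0.4],
    [[0,0,0],[0,0,0],0.4]
  ],
  "squeeze": 50
}}

```text
t: 20.3
tool_pos: [0.5626, 0.1613, 0.2959]
tool_rot: [1.184, 1.223, -1.18]
contact_force: [0.2, 0.6, -0.9]
opening: 0.051
```

{"op": "carry_out", "data": {
  "increments": [
    [[0,0,0],[0,0,0.3],0.4],
    [[0,0,0],[0,0,0.3],0.4],
    [[0,0,0],[0,0,0.3],0.4],
    [[0,0,0],[0,0,0.2],0.4],
    [[0,0,0],[0,0,0],0.4]
  ]
}}

```text
t: 20.8
tool_pos: [0.5623, 0.1613, 0.3193]
tool_rot: [1.184, 1.224, -1.181]
contact_force: [-0.3, -0.0, -3.2]
opening: 0.0508
```

Run:
```python
from h import *
st()
```

```text
t 20.8 tcp [0.5623 0.1613 0.3193] grasp [0.5627 0.1612 0.1643] x [ 2.8e-03 -3.0e-04 -1.0e+00] z [ 3.610e-02 -9.993e-01  4.000e-04] plateyaw 2.07 open 0.0508 F [-0.3 -0.  -3.2] q [ 0.15  0.02  1.79 -0.    1.33  1.69]
```

{"op": "carry_out", "data": {
  "increments": [
    [[0,0,0],[0,0,0.7],0.4],
    [[0,0,0],[0,0,0.8],0.4],
    [[0,0,-0.13],[-0.2,-1,0],0.4],
    [[0,0,0],[-0.2,-1,0],0.4],
    [[0,0,0],[-0.2,-1,0],0.4],
    [[0,0,0],[-0.2,-1,0],0.4],
    [[0,0,0],[-0.2,-1,0],0.4],
    [[0,0,0],[-0.2,-1,0],0.4]
  ]
}}

```text
t: 21.6
tool_pos: [0.5384, 0.0396, 0.3622]
tool_rot: [1.195, 1.212, -1.179]
contact_force: [1.1, -0.1, -3.2]
opening: 0.0509
```

{"op": "carry_out", "data": {
  "increments": [
    [[0,0,0],[-0.1,-1,0],0.4],
    [[0,0,0],[0,-0.9,0],0.4],
    [[0,0,0],[0,0,0],0.4]
  ]
}}

```text
t: 21.9
tool_pos: [0.5361, -0.0017, 0.3676]
tool_rot: [1.199, 1.206, -1.177]
contact_force: [-0.3, 0.2, -3.3]
opening: 0.0511
```

Run:
```python
from h import *
st()
```

```text
t 21.9 tcp [ 0.5361 -0.0017  0.3676] grasp [ 0.5391 -0.0018  0.2126] x [ 0.0194 -0.0011 -0.9998] z [ 0.0251 -0.9997  0.0016] plateyaw 1.44 open 0.0511 F [-0.3  0.2 -3.3] q [-0.14 -0.14  1.86  0.    1.4   1.4 ]
```

{"op": "carry_out", "data": {
  "increments": [
    [[0.01,0.19,-0.02],[0.02,-0.5,-0.5],0.4],
    [[0,0,0],[0,0,-0.7],0.4],
    [[0,0,0],[0,0,-0.6],0.4],
    [[0,0,0],[0,0,-0.4],0.4],
    [[0,0,0],[0,0,0],0.4]
  ]
}}

```text
t: 22.4
tool_pos: [0.5363, -0.0107, 0.3207]
tool_rot: [1.192, 1.222, -1.191]
contact_force: [0.5, 0.8, -3.5]
opening: 0.051
```

Run:
```python
from h import *
st()
c=cam("wrist");im,d=get_image("wrist");cv2.imwrite("pics/w10.png",im);P=pts("wrist",d,c);np.savez("w10.npz",im=im,d=d,P=P)
print("plate top z",np.median(P[95:112,215:345,2]),np.median(P[155:178,215:250,2]))
cv2.imwrite("pics/w10c.png",cv2.resize(im[100:185,230:335],None,fx=6,fy=6,interpolation=cv2.INTER_CUBIC))
st()
```

```text
t 22.4 tcp [ 0.5363 -0.0107  0.3207] grasp [ 0.5362 -0.0105  0.1657] x [-0.0011  0.0014 -1.    ] z [ 0.0243 -0.9997 -0.0014] plateyaw 1.39 open 0.051 F [ 0.5  0.8 -3.5] q [-0.16 -0.09  1.9   0.    1.34  1.39]
plate top z 0.17268256316209468 0.17283046919158374
t 22.45 tcp [ 0.5365 -0.0107  0.3212] grasp [ 0.5364 -0.0105  0.1662] x [-5.0e-04  1.3e-03 -1.0e+00] z [ 0.0244 -0.9997 -0.0013] plateyaw 1.4 open 0.0509 F [-0.8 -0.1 -2.9] q [-0.16 -0.09  1.9   0.    1.34  1.39]
```

View pics/w10c.png

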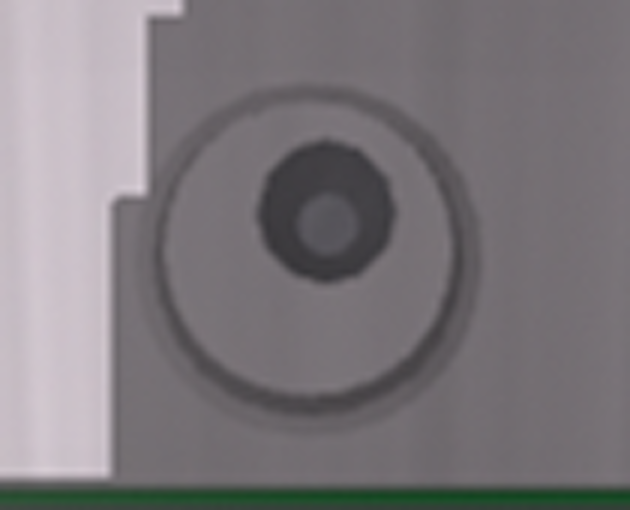

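The pin shows through the hole in the crop (tip about (328,222), hole centre about (315,260)).

Run:
```python
from h import *
c=cam("wrist")
print("hole",ray(c,282.4,143.3,.1728).round(4),"pin",ray(c,284.7,137,.156).round(4))
```

```text
hole [ 0.5978 -0.0108  0.1728] pin [ 0.5989 -0.0117  0.156 ]
```

{"op": "carry_out", "data": {
  "increments": [
    [[0,0,0],[0.04,-0.08,-0.1],0.4],
    [[0,0,0],[0,0,-0.3],0.4],
    [[0,0,0],[0,0,-0.3],0.4],
    [[0,0,0],[0,0,0],0.4]
  ]
}}

```text
t: 22.85
tool_pos: [0.5377, -0.0119, 0.307]
tool_rot: [1.192, 1.221, -1.189]
contact_force: [0.2, -0.5, -3.1]
opening: 0.0514
```

Run:
```python
from h import *
st()
```

```text
t 22.85 tcp [ 0.5377 -0.0119  0.307 ] grasp [ 0.5379 -0.0117  0.152 ] x [ 0.0012  0.0011 -1.    ] z [ 0.0255 -0.9997 -0.001 ] plateyaw 1.46 open 0.0514 F [ 0.2 -0.5 -3.1] q [-0.16 -0.07  1.91  0.    1.31  1.38]
```

{"op": "carry_out", "data": {
  "increments": [
    [[0,0,0],[-0.03,-0.02,-0.2],0.4],
    [[0,0,0],[0,0,-0.2],0.4],
    [[0,0,0],[0,0,-0.2],0.4],
    [[0,0,0],[0,0,-0.07],0.4]
  ]
}}

```text
t: 23.25
tool_pos: [0.5379, -0.0124, 0.2958]
tool_rot: [1.193, 1.219, -1.188]
contact_force: [-5.5, 0.8, 7.8]
opening: 0.0508
```

Run:
```python
from h import *
st()
c=cam("wrist");im,d=get_image("wrist");P=pts("wrist",d,c);cv2.imwrite("pics/w11.png",im)
print("plate top z",np.median(P[95:112,215:345,2]),np.median(P[155:178,215:250,2]))
```

```text
t 23.25 tcp [ 0.5379 -0.0124  0.2958] grasp [ 0.5385 -0.0123  0.1408] x [ 3.6e-03  6.0e-04 -1.0e+00] z [ 2.550e-02 -9.997e-01 -5.000e-04] plateyaw 1.46 open 0.0508 F [-5.5  0.8  7.8] q [-0.16 -0.06  1.92  0.    1.29  1.38]
plate top z 0.1482241678006676 0.1481588403500311
```

Seated (top z 0.148). Releasing.

{"op": "carry_out", "data": {
  "increments": [
    [[0,0,0],[0,0,0],0.4],
    [[0,0,0],[0,0,0],0.65],
    [[0,0,0],[0,0,0],0.75],
    [[0,0,0],[0,0,0],0.9],
    [[0,0,0],[0,0,0],1]
  ]
}}

```text
t: 23.8
tool_pos: [0.5388, -0.0126, 0.2974]
tool_rot: [1.194, 1.215, -1.184]
contact_force: [0.7, 0.0, -0.6]
opening: 0.0852
```

Run:
```python
from h import *
st()
c=cam("wrist");im,d=get_image("wrist");P=pts("wrist",d,c);cv2.imwrite("pics/w12.png",im)
print("plate top z",np.median(P[95:112,215:345,2]),np.median(P[155:178,215:250,2]))
```

```text
t 23.8 tcp [ 0.5388 -0.0126  0.2974] grasp [ 0.5401 -0.0126  0.1424] x [ 8.4e-03 -1.0e-04 -1.0e+00] z [ 2.540e-02 -9.997e-01  4.000e-04] plateyaw 1.45 open 0.0852 F [ 0.7  0.  -0.6] q [-0.16 -0.06  1.91  0.    1.28  1.38]
plate top z 0.14818672601663835 0.14817558014610574
```

View pics/w12.png

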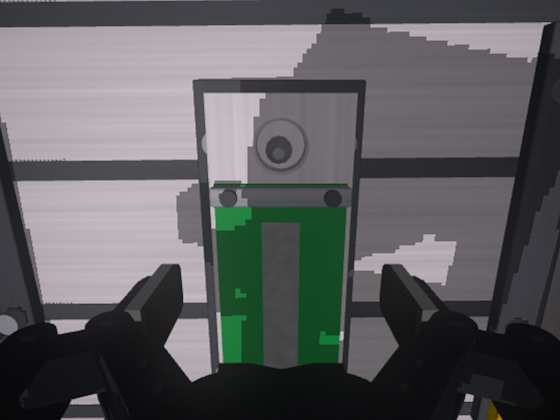

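Green is seated, with the pin in the hole at (280,150). Next: fetch red from the stand.

{"op": "carry_out", "data": {
  "increments": [
    [[0,0.08,0],[0,0,0.7],1],
    [[0,0,0],[0,0,1],1],
    [[0,0,0],[0,0,1],1],
    [[0,0,0],[0,-0.6,1],1],
    [[0,0,0],[-0.1,-1,1],1],
    [[0,0,0],[-0.2,-1,0.3],1],
    [[0,0,0],[-0.2,-1,0],1],
    [[0,0,0],[-0.2,-1,0],1]
  ]
}}

```text
t: 24.65
tool_pos: [0.5238, -0.1053, 0.4012]
tool_rot: [1.186, 1.223, -1.187]
contact_force: [0.3, -0.3, -0.0]
opening: 0.0852
```

{"op": "carry_out", "data": {
  "increments": [
    [[0,0,0],[-0.2,-1,0],1],
    [[0,0,0],[-0.2,-1,0],1],
    [[0,0,0],[-0.2,-1,0],1],
    [[0,0,0],[-0.2,-1,0],1],
    [[0,0,0],[-0.2,-1,0],1],
    [[0,0,0],[-0.2,-1,0],1],
    [[0,0,0],[-0.2,-1,0],1],
    [[0,0,0],[-0.2,-1,0],1]
  ]
}}

```text
t: 25.45
tool_pos: [0.4899, -0.272, 0.4021]
tool_rot: [1.187, 1.221, -1.186]
contact_force: [-1.0, -0.3, -0.1]
opening: 0.0854
```

Run:
```python
from h import *
st()
```

```text
t 25.45 tcp [ 0.4899 -0.272   0.4021] grasp [ 0.4902 -0.2722  0.2471] x [ 0.0024 -0.0015 -1.    ] z [ 0.0304 -0.9995  0.0016] plateyaw 1.74 open 0.0854 F [-1.  -0.3 -0.1] q [-0.64 -0.1   1.77  0.    1.47  0.9 ]
```

{"op": "carry_out", "data": {
  "increments": [
    [[0,0,0],[-0.15,-1,0],1],
    [[0,0,0],[-0.15,-1,0],1],
    [[0,0,0],[-0.15,-1,0],1],
    [[0,0,0],[-0.15,-1,0],1],
    [[0,0,0],[-0.15,-1,0],1],
    [[0,0,0],[-0.15,-1,0],1],
    [[0,0,0],[0,-1,-0.5],1],
    [[0,0,0],[0,0,-1],1]
  ]
}}

```text
t: 26.25
tool_pos: [0.4702, -0.4233, 0.3753]
tool_rot: [1.186, 1.211, -1.187]
contact_force: [-0.3, 0.5, -0.2]
opening: 0.0854
```

{"op": "carry_out", "data": {
  "increments": [
    [[0,0,0],[0,0,-1],1],
    [[0,0,0],[0,0,-1],1],
    [[0,0,0],[0,0,0],1]
  ]
}}

```text
t: 26.55
tool_pos: [0.469, -0.4264, 0.3307]
tool_rot: [1.189, 1.215, -1.189]
contact_force: [0.5, 0.1, 0.3]
opening: 0.0852
```

Run:
```python
from h import *
st()
c=cam("wrist");im,d=get_image("wrist");cv2.imwrite("pics/w13.png",im);P=pts("wrist",d,c);np.savez("w13.npz",im=im,d=d,P=P)
band(P,d,.058,.085,.4705,-.419)
st()
z=np.load("t3.npz");band(z["P"],z["d"],.056,.085,.4705,-.419)
```

```text
t 26.55 tcp [ 0.469  -0.4264  0.3307] grasp [ 0.4697 -0.4271  0.1757] x [ 0.0045 -0.0045 -1.    ] z [ 0.0261 -0.9996  0.0046] plateyaw 1.5 open 0.0852 F [0.5 0.1 0.3] q [-0.86  0.13  1.66  0.    1.35  0.69]
n 14248 rect [ 471.5 -421.4] [160.7  52.2] 1.61 x ends 390.5 552.3 mid-line y,yaw -421.5 1.63 z [0.0642 0.0667 0.0711]
t 26.6 tcp [ 0.4693 -0.4267  0.3326] grasp [ 0.4703 -0.4278  0.1776] x [ 0.0063 -0.0068 -1.    ] z [ 0.0261 -0.9996  0.0069] plateyaw 1.49 open 0.0852 F [-0.8 -0.1  0.1] q [-0.86  0.12  1.66  0.    1.35  0.69]
n 1101 rect [ 472.1 -421.7] [160.6  55. ] 1.53 x ends 391.4 552.5 mid-line y,yaw -421.3 2.16 z [0.0588 0.0661 0.0726]
```

View pics/w13.png

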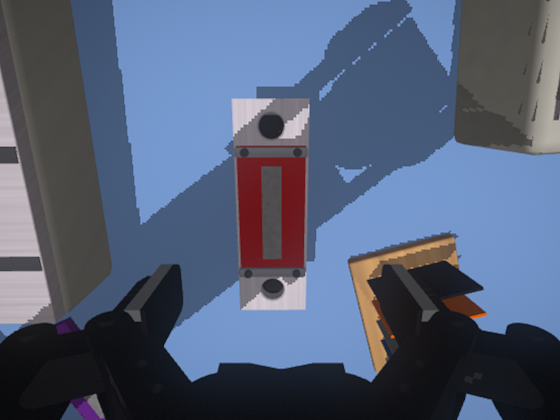

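The red plate is at (271,205) in the wrist view, i.e. at (0.4715, -0.4213) with yaw 1.6°.

{"op": "carry_out", "data": {
  "increments": [
    [[0.07,0.06,0.03],[0.11,0.27,-0.7],1],
    [[0,0,0],[0,0,-1],1],
    [[0,0,0],[0,0,-1],1],
    [[0,0,0],[0,0,-1],1],
    [[0,0,0],[0,0,-0.8],1],
    [[0,0,0],[0,0,0],1]
  ]
}}

```text
t: 27.2
tool_pos: [0.4738, -0.4219, 0.245]
tool_rot: [1.185, 1.214, -1.184]
contact_force: [0.3, -0.2, 0.3]
opening: 0.0859
```

Run:
```python
from h import *
st()
```

```text
t 27.2 tcp [ 0.4738 -0.4219  0.245 ] grasp [ 0.4749 -0.4229  0.09  ] x [ 0.0073 -0.0064 -1.    ] z [ 0.031  -0.9995  0.0066] plateyaw 1.78 open 0.0859 F [ 0.3 -0.2  0.3] q [-0.85  0.22  1.71  0.    1.2   0.69]
```

{"op": "carry_out", "data": {
  "increments": [
    [[0.06,0.07,0],[-0.12,0.03,-0.6],1],
    [[0,0,0],[0,0,-0.6],1],
    [[0,0,0],[0,0,-0.3],1],
    [[0,0,0],[0,0,0],1]
  ]
}}

```text
t: 27.6
tool_pos: [0.472, -0.4218, 0.2151]
tool_rot: [1.185, 1.22, -1.186]
contact_force: [-0.4, 0.2, 0.1]
opening: 0.0855
```

Run:
```python
from h import *
st()
```

```text
t 27.6 tcp [ 0.472  -0.4218  0.2151] grasp [ 0.4724 -0.4222  0.0601] x [ 0.0023 -0.0027 -1.    ] z [ 0.0316 -0.9995  0.0028] plateyaw 1.81 open 0.0855 F [-0.4  0.2  0.1] q [-0.85  0.25  1.73 -0.    1.16  0.69]
```

{"op": "carry_out", "data": {
  "increments": [
    [[0.02,0.02,0],[-0.03,0.04,-0.14],0.62],
    [[0,0,0],[0,0,0],0.5],
    [[0,0,0],[0,0,0],0.4],
    [[0,0,0],[0,0,0],0.4],
    [[0,0,0],[0,0,0],0.4],
    [[0,0,0],[0,0,0],0.4]
  ],
  "squeeze": 50
}}

```text
t: 28.2
tool_pos: [0.4717, -0.4214, 0.2133]
tool_rot: [1.185, 1.221, -1.186]
contact_force: [-1.1, -0.6, -0.6]
opening: 0.0509
```

{"op": "carry_out", "data": {
  "increments": [
    [[0,0,0],[0,0,0.3],0.4],
    [[0,0,0],[0,0,0.3],0.4],
    [[0,0,0],[0,0,0],0.4]
  ]
}}

```text
t: 28.5
tool_pos: [0.4714, -0.421, 0.2255]
tool_rot: [1.186, 1.223, -1.186]
contact_force: [0.3, 0.1, -2.3]
opening: 0.051
```

Run:
```python
from h import *
st()
c=cam("wrist");im,d=get_image("wrist");cv2.imwrite("pics/w14.png",im);P=pts("wrist",d,c)
print("plate top",np.median(P[95:112,215:345],(0,1)),np.median(P[155:178,215:250],(0,1)))
```

```text
t 28.5 tcp [ 0.4714 -0.421   0.2255] grasp [ 0.4715 -0.4212  0.0705] x [ 6.e-04 -1.e-03 -1.e+00] z [ 0.0315 -0.9995  0.001 ] plateyaw 1.8 open 0.051 F [ 0.3  0.1 -2.3] q [-0.85  0.24  1.72 -0.    1.18  0.69]
plate top [ 0.54623151 -0.41972777  0.07734787] [ 0.52454907 -0.40350003  0.07740269]
```

View pics/w14.png

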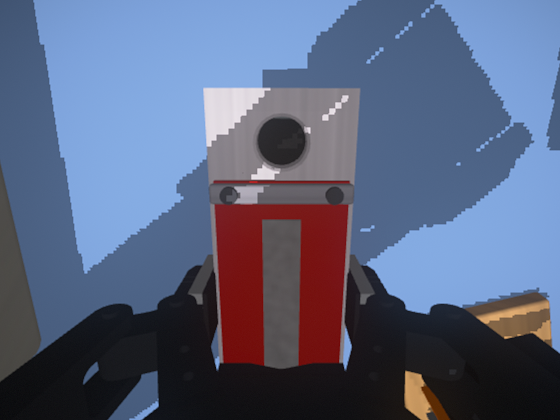

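Red is held level. The red station's rail is bare now, so I'll measure it, then lift and cross.

Run:
```python
from h import *
c=cam("top");im,d=get_image("top");P=pts("top",d,c);cv2.imwrite("pics/t4.png",im);np.savez("t4.npz",im=im,d=d,P=P)
band(P,d,.13,.165,.5625,.161)
band(P,d,.142,.165,.537,-.013)
```

```text
n 678 rect [562.6 160.4] [156.3  30.9] 2.28 x ends 484.9 640.4 mid-line y,yaw 160.4 2.27 z [0.1323 0.1375 0.1433]
n 1153 rect [539. -14.] [161.7  52. ] 1.65 x ends 457.8 619.9 mid-line y,yaw -13.9 1.73 z [0.1437 0.149  0.1553]
```

{"op": "carry_out", "data": {
  "increments": [
    [[0,0,0],[0,0,0.8],0.4],
    [[0,0,0],[0,0,1],0.4],
    [[0,0,0],[0,0,1],0.4],
    [[0,0,0],[0,0,1],0.4],
    [[0,0,0],[0,0,1],0.4],
    [[0,0,0],[0,0,1],0.4],
    [[0,0,0],[0,0,1],0.4],
    [[0,0,0],[0,0,1],0.4]
  ]
}}

```text
t: 29.4
tool_pos: [0.4695, -0.4188, 0.3889]
tool_rot: [1.187, 1.23, -1.187]
contact_force: [0.2, -0.6, -2.0]
opening: 0.0512
```

{"op": "carry_out", "data": {
  "increments": [
    [[0,0,0],[0.1,0.6,1],0.4],
    [[0,0,0],[0.2,1,0.6],0.4],
    [[0,0,0],[0.2,1,0],0.4],
    [[0,0,0],[0.2,1,0],0.4],
    [[0,0,0],[0.2,1,0],0.4],
    [[0,0,0],[0.2,1,0],0.4],
    [[0,0,0],[0.2,1,0],0.4],
    [[0,0,0],[0.2,1,0],0.4]
  ]
}}

```text
t: 30.2
tool_pos: [0.4986, -0.2597, 0.4306]
tool_rot: [1.187, 1.218, -1.188]
contact_force: [0.3, 0.3, -2.6]
opening: 0.051
```

Run:
```python
from h import *
st()
```

```text
t 30.2 tcp [ 0.4986 -0.2597  0.4306] grasp [ 0.4991 -0.2603  0.2756] x [ 0.0029 -0.0034 -1.    ] z [ 0.0284 -0.9996  0.0035] plateyaw 1.63 open 0.051 F [ 0.3  0.3 -2.6] q [-0.61 -0.11  1.73 -0.    1.52  0.93]
```

{"op": "carry_out", "data": {
  "increments": [
    [[0,0,0],[0.15,1,0],0.4],
    [[0,0,0],[0.15,1,0],0.4],
    [[0,0,0],[0.15,1,0],0.4],
    [[0,0,0],[0.15,1,0],0.4],
    [[0,0,0],[0.15,1,0],0.4],
    [[0,0,0],[0.15,1,0],0.4],
    [[0,0,0],[0.15,1,0],0.4],
    [[0,0,0],[0.15,1,0],0.4]
  ]
}}

```text
t: 31.0
tool_pos: [0.52, -0.0867, 0.4263]
tool_rot: [1.184, 1.227, -1.188]
contact_force: [0.4, 0.7, -2.7]
opening: 0.0508
```

{"op": "carry_out", "data": {
  "increments": [
    [[0,0,0],[0.15,1,0],0.4],
    [[0,0,0],[0.15,1,0],0.4],
    [[0,0,0],[0.15,1,0],0.4],
    [[0,0,0],[0.15,1,0],0.4],
    [[0,0,0],[0.15,1,0],0.4],
    [[0,0,0],[0.15,1,0],0.4],
    [[0,0,0],[0.15,1,0],0.4],
    [[0,0,0],[0.15,1,0],0.4]
  ]
}}

```text
t: 31.8
tool_pos: [0.5395, 0.0852, 0.4223]
tool_rot: [1.179, 1.234, -1.19]
contact_force: [0.7, 0.4, -3.1]
opening: 0.0508
```

Run:
```python
from h import *
st()
```

```text
t 31.8 tcp [0.5395 0.0852 0.4223] grasp [0.5379 0.0854 0.2673] x [-0.01    0.0011 -0.9999] z [ 0.0356 -0.9994 -0.0015] plateyaw 2.04 open 0.0508 F [ 0.7  0.4 -3.1] q [ 0.02 -0.14  1.77  0.    1.52  1.56]
```

{"op": "carry_out", "data": {
  "increments": [
    [[-0.01,-0.1,0],[0.3,1,0],0.4],
    [[0,0,0],[0.3,1,0],0.4],
    [[0,0,0],[0.3,1,0],0.4],
    [[0,0,0],[0.2,0.6,0],0.4],
    [[0,0,0],[0,0,-0.5],0.4],
    [[0,0,0],[0,0,-1],0.4],
    [[0,0,0],[0,0,-1],0.4],
    [[0,0,0],[0,0,-0.5],0.4]
  ]
}}

```text
t: 32.6
tool_pos: [0.5577, 0.1639, 0.3579]
tool_rot: [1.176, 1.229, -1.181]
contact_force: [-0.4, -0.2, -2.9]
opening: 0.0512
```

Run:
```python
from h import *
st()
```

```text
t 32.6 tcp [0.5577 0.1639 0.3579] grasp [0.5574 0.1636 0.2029] x [-0.002  -0.0017 -1.    ] z [ 0.0415 -0.9991  0.0016] plateyaw 2.38 open 0.0512 F [-0.4 -0.2 -2.9] q [ 0.16 -0.02  1.76 -0.    1.4   1.69]
```

{"op": "carry_out", "data": {
  "increments": [
    [[0.015,-0.02,-0.03],[0.24,-0.17,-0.6],0.4],
    [[0,0,0],[0,0,-0.6],0.4],
    [[0,0,0],[0,0,-0.5],0.4],
    [[0,0,0],[0,0,0],0.4]
  ]
}}

```text
t: 33.0
tool_pos: [0.562, 0.1585, 0.3188]
tool_rot: [1.18, 1.228, -1.186]
contact_force: [0.2, 0.4, -3.0]
opening: 0.0513
```

Run:
```python
from h import *
st()
c=cam("wrist");im,d=get_image("wrist");cv2.imwrite("pics/w15.png",im);P=pts("wrist",d,c)
print("plate top z",np.median(P[95:112,215:345,2]),np.median(P[155:178,215:250,2]))
cv2.imwrite("pics/w15c.png",cv2.resize(im[100:185,230:335],None,fx=6,fy=6,interpolation=cv2.INTER_CUBIC))
st()
```

```text
t 33.0 tcp [0.562  0.1585 0.3188] grasp [0.5614 0.1582 0.1638] x [-0.004  -0.0015 -1.    ] z [ 0.0363 -0.9993  0.0013] plateyaw 2.08 open 0.0513 F [ 0.2  0.4 -3. ] q [ 0.15  0.02  1.79 -0.    1.33  1.68]
plate top z 0.17031235202030176 0.1704149330163478
t 33.05 tcp [0.5623 0.1585 0.3197] grasp [0.5619 0.1583 0.1647] x [-0.0027 -0.0013 -1.    ] z [ 0.0363 -0.9993  0.0012] plateyaw 2.08 open 0.0509 F [-0.9 -0.5 -2.2] q [ 0.15  0.02  1.79 -0.    1.33  1.68]
```

View pics/w15c.png

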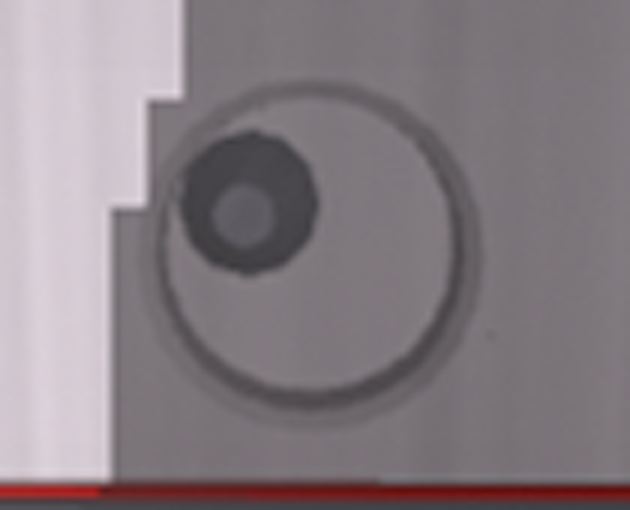

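The pin tip is left of the hole centre in the crop ((244,215) vs (315,255)), so it needs a shift of a few mm towards +y.

Run:
```python
from h import *
c=cam("wrist")
print("hole",ray(c,282.4,142.5,.1704).round(4),"pin",ray(c,270.7,135.8,.156).round(4))
```

```text
hole [0.6236 0.1588 0.1704] pin [0.6248 0.1633 0.156 ]
```

{"op": "carry_out", "data": {
  "increments": [
    [[0.013,-0.027,0.01],[0,0.18,0],0.4],
    [[0,0,0],[0,0,-0.2],0.4],
    [[0,0,0],[0,0,-0.2],0.4],
    [[0,0,0],[0,0,0],0.4]
  ]
}}

```text
t: 33.45
tool_pos: [0.5632, 0.1628, 0.314]
tool_rot: [1.184, 1.224, -1.177]
contact_force: [1.0, -0.7, -2.0]
opening: 0.0509
```

Run:
```python
from h import *
st()
c=cam("wrist");im,d=get_image("wrist");cv2.imwrite("pics/w16.png",im);P=pts("wrist",d,c)
print("plate top z",np.median(P[95:112,215:345,2]),np.median(P[155:178,215:250,2]))
cv2.imwrite("pics/w16c.png",cv2.resize(im[100:185,230:335],None,fx=6,fy=6,interpolation=cv2.INTER_CUBIC))
```

```text
t 33.45 tcp [0.5632 0.1628 0.314 ] grasp [0.564 0.163 0.159] x [ 0.0053  0.001  -1.    ] z [ 3.780e-02 -9.993e-01 -8.000e-04] plateyaw 2.17 open 0.0509 F [ 1.  -0.7 -2. ] q [0.15 0.03 1.79 0.   1.31 1.69]
plate top z 0.16622770384177504 0.16618837823763752
```

View pics/w16c.png

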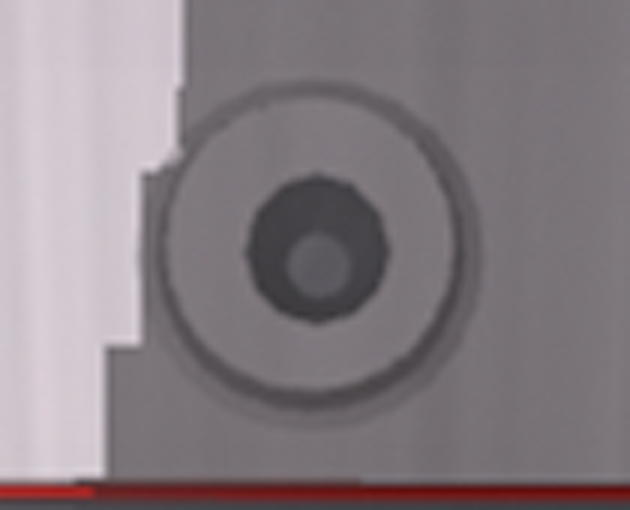

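The pin is now centred in the hole. Lowering.

{"op": "carry_out", "data": {
  "increments": [
    [[0,0.05,0],[-0.03,-0.02,-0.25],0.4],
    [[0,0,0],[0,0,-0.25],0.4],
    [[0,0,0],[0,0,-0.2],0.4],
    [[0,0,0],[0,0,0],0.4]
  ]
}}

```text
t: 33.9
tool_pos: [0.5627, 0.1624, 0.2995]
tool_rot: [1.182, 1.227, -1.18]
contact_force: [-0.1, 0.5, -3.0]
opening: 0.0513
```

Run:
```python
from h import *
st()
c=cam("wrist");im,d=get_image("wrist");cv2.imwrite("pics/w17.png",im);P=pts("wrist",d,c)
print("plate top z",np.median(P[95:112,215:345,2]),np.median(P[155:178,215:250,2]))
```

```text
t 33.9 tcp [0.5627 0.1624 0.2995] grasp [0.5628 0.1626 0.1445] x [ 8.0e-04  1.1e-03 -1.0e+00] z [ 0.0379 -0.9993 -0.001 ] plateyaw 2.17 open 0.0513 F [-0.1  0.5 -3. ] q [0.15 0.05 1.8  0.   1.29 1.69]
plate top z 0.15137149921315668 0.15144596488553166
```

{"op": "carry_out", "data": {
  "increments": [
    [[0,0,0],[-0.02,0,-0.15],0.4],
    [[0,0,0],[0,0,-0.1],0.4]
  ]
}}

```text
t: 34.15
tool_pos: [0.5628, 0.1625, 0.2963]
tool_rot: [1.183, 1.226, -1.179]
contact_force: [-5.1, -1.4, 8.9]
opening: 0.0511
```

Run:
```python
from h import *
st()
c=cam("wrist");im,d=get_image("wrist");cv2.imwrite("pics/w18.png",im);P=pts("wrist",d,c)
print("plate top z",np.median(P[95:112,215:345,2]),np.median(P[155:178,215:250,2]))
```

```text
t 34.15 tcp [0.5628 0.1625 0.2963] grasp [0.5631 0.1627 0.1413] x [ 0.0024  0.0012 -1.    ] z [ 0.0378 -0.9993 -0.0011] plateyaw 2.16 open 0.0511 F [-5.1 -1.4  8.9] q [0.15 0.05 1.8  0.   1.29 1.69]
plate top z 0.14821306510164933 0.14824490079486533
```

Seated at z 0.148 like the others. Releasing and retreating upwards.

{"op": "carry_out", "data": {
  "increments": [
    [[0,0,0],[0,0,0],0.4],
    [[0,0,0],[0,0,0],0.65],
    [[0,0,0],[0,0,0],0.75],
    [[0,0,0],[0,0,0],0.9],
    [[0,0,0],[0,0,0],1],
    [[0,0.05,0],[0,0,0.5],1],
    [[0,0,0],[0,0,1],1],
    [[0,0,0],[0,0,1],1]
  ]
}}

```text
t: 35.0
tool_pos: [0.5625, 0.1624, 0.3465]
tool_rot: [1.179, 1.232, -1.185]
contact_force: [0.1, -0.0, -0.6]
opening: 0.0851
```

{"op": "carry_out", "data": {
  "increments": [
    [[0,0,0],[0,0,1],1],
    [[0,0,0],[0,0,1],1],
    [[0,0,0],[-0.5,0,1],1],
    [[0,0,0],[-1,0,0],1],
    [[0,0,0],[-1,0,0],1],
    [[0,0,0],[-1,0,0],1],
    [[0,0,0],[-1,0,0],1],
    [[0,0,0],[-0.5,0,0],1]
  ]
}}

```text
t: 35.8
tool_pos: [0.4607, 0.1622, 0.4218]
tool_rot: [1.189, 1.222, -1.173]
contact_force: [1.1, 0.0, 0.8]
opening: 0.0855
```

Run:
```python
from h import *
st()
c=cam("scene");im,d=get_image("scene");P=pts("scene",d,c);cv2.imwrite("pics/s9.png",im)
cv2.imwrite("pics/s9c.png",cv2.resize(im[170:310,160:430],None,fx=2.9,fy=2.9,interpolation=cv2.INTER_CUBIC))
for x,y in((.563,.161),(.537,-.013),(.564,-.17)): band(P,d,.142,.17,x,y)
c=cam("top");im,d=get_image("top");P=pts("top",d,c);cv2.imwrite("pics/t9.png",im)
for x,y in((.563,.161),(.537,-.013),(.564,-.17)): 
  try: band(P,d,.142,.17,x,y)
  except Exception as e: print(e)
```

```text
t 35.8 tcp [0.4607 0.1622 0.4218] grasp [0.4622 0.1628 0.2668] x [ 0.0093  0.0038 -0.9999] z [ 0.0369 -0.9993 -0.0035] plateyaw 2.11 open 0.0855 F [1.1 0.  0.8] q [ 0.19 -0.3   1.9   0.    1.52  1.72]
n 1164 rect [563.8 164.1] [164.4  54.6] 1.93 x ends 481.2 645.9 mid-line y,yaw 163.4 1.74 z [0.144  0.1485 0.1536]
n 1158 rect [538.  -11.3] [165.  53.] 1.45 x ends 455.8 620.6 mid-line y,yaw -11.5 1.48 z [0.1441 0.1484 0.1533]
n 1250 rect [ 565.3 -169.1] [164.8  52. ] 1.4 x ends 483.4 647.9 mid-line y,yaw -169.0 1.26 z [0.1443 0.1484 0.1532]
n 463 rect [601.2 162.1] [83.5 52.6] 1.12 x ends 560.0 642.8 mid-line y,yaw 145.4 21.77 z [0.1439 0.1489 0.1553]
n 1150 rect [538.5 -14. ] [161.5  52. ] 1.65 x ends 457.7 620.0 mid-line y,yaw -14.0 1.72 z [0.1441 0.1491 0.1552]
n 1160 rect [ 565.7 -171.8] [161.6  53.1] 1.52 x ends 484.6 647.0 mid-line y,yaw -171.6 1.58 z [0.1441 0.1494 0.1551]
```

View pics/s9c.png

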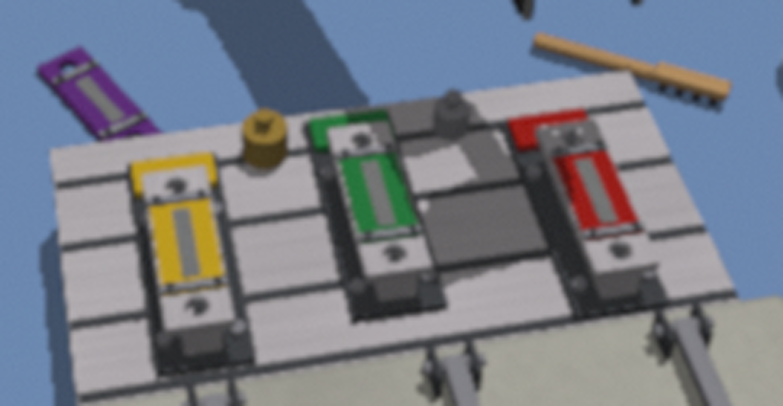

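View pics/t9.png

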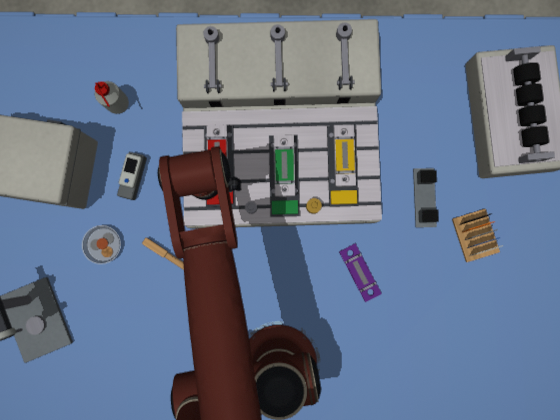

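The scene crop shows yellow (187,240), green (377,195) and red (600,195) each on the station of its own colour, lying flat with pins in the holes. The weights at (265,138) and (452,115) are standing. The stand is empty, the gloss meter hasn't moved, and the gripper is clear and open. Handing in.

```bash
python3 -c "
from station import finish_job;print(finish_job())"
```

```text
the job is handed in; nothing more can be done
None
```

All three plates are on the stations of their own colour, flat on the rails and released. I handed the job in after about 36 s of the 112 s allowed.

I parked red on the grey stand, moved yellow and then green to their own stations, and brought red back to its own.

**Last checks**
- **Height:** every carrier top measured 0.148 m when I released it, which is the seated height. Contact force at seating stayed below 15 N.
- **Centring:** the last top view puts yellow and green about 2 mm off their rail centres, within the hole-to-pin clearance. The arm partly hid red in that view. Its seating rests on the wrist depth reading and the scene view.
- **Camera disagreement:** in y, the scene and top cameras differed by about 2.5 mm. This doesn't affect the result, and both give seated heights.
- **Bystanders:** the gloss meter and both weights looked unmoved and upright, judged by eye from the pictures. The gripper was open and clear of everything.

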